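# Incubate the packing-table hygiene swabs

### The arm

A 6-joint arm with a two-finger parallel gripper is mounted at the origin on the work surface. World frame = base frame: x ahead of the robot, y to its left, z up, the work surface at z = 0. Lengths are in m, angles in rad, forces in N, time in s.
With the tool pointing down it reaches from about 0.275 to 0.975 m from the base axis. Payload 8.4 kg.
Tool frame: the origin (TCP) lies midway between the tips of the shut fingers; the grasp point (between the pads) lies 19 mm behind it; z points along the fingers, y is the direction in which the jaws open and shut (so a half turn about z gives the same grasp; the last joint's range is limited). The gripper opens to 92 mm and grips with 3 to 60 N. Pads are 20 mm wide; open, the fingers measure 128 mm over their backs; the gripper's body (75 mm by 189 mm) begins 69 mm behind the grasp point.
Start: joints at [-1.2, 0.353, 1.633, -0, 1.155, -0.002], TCP at [0.228, -0.582, 0.215] pointing down, gripper open.
Joint ranges: [-2.63, 2.63], [-0.92, 2.1], [0.06, 2.66], [-1.3, 4.44], [0, 2.69], [-3.02, 3.02]. Speed limits (rad/s): [2.22, 2.22, 2.79, 3.14, 3.14, 3.14].

### API

Orientations are given as [roll, pitch, yaw] about the fixed x, y, z axes, in that order (R = Rz(yaw) Ry(pitch) Rx(roll)).
In Python, from plant import r, eyes, ticket gives the robot as it stands. The module is installed in compiled form; this text tells all that it offers.
- The arm moves only by the tool drive_tool, never from a script. Its argument "plan" is a list of rows, each a list of 2 entries, a list of its own where there are three numbers: the shift along the tool's x, y, z as a fraction of full scale, then the turn, a rotation vector about the tool's x, y, z as a fraction of full scale. In form: [[[dx, dy, dz], [rx, ry, rz]], ...]. A call has 1 to 5 rows; each row is the pose to reach, as a shift and turn from the pose measured when the call began, along the tool's axes at that moment; what a row does not reach only later rows make up. Full scale, the value 1, is 0.4 m for a shift and pi/2 rad for a turn. A row lasts 1/10 s, in which the tool goes at most 50 mm and 8.59 degrees, less where a joint would pass 70% of its speed; a pose out of reach is approached as far as the arm can. A call with a number of a shift or a turn outside -1 to 1 is refused whole. A call with a gripper value outside its range is refused whole. "hand" is the closure, from -1 (fully open) to 1 (shut), set as the call begins (left out, the last holds). The fingers move at their own pace and stop on an object; "newtons" is the grip in N (left out, the last holds). Time passes only in rows, so rows that repeat a pose let the fingers close. It gives the time, the measured TCP pose, the force and the opening at its end, in the units of the state.
- r.get_obs(): the state, without advancing time (a new reading comes with each control period).
- eyes.grab_frame(name): name is "side" or "top" or "wrist"; returns (picture, depth): 480x640x3 uint8, red, green, blue; 480x640 float32, m along the optical axis (not along the pixel's ray), 0 where there is no reading.
- eyes.get_calibration(name): a dict with "fx", "fy", "cx", "cy" (pixels), "pose" (4x4, takes a point from camera to world coordinates). Camera axes: x right, y down, z forward; pixel columns grow to the right and rows downward; lengths in m; the calibration is good to about 2 mm. A picture is of the moment at which its call begins: read the wrist's pose just before it. get_calibration takes no time and is no camera call; for the wrist camera it gives the pose at the moment of the call.
- ticket.finish_job(): hands the job in, once; it reports no verdict.
The state is a dict: "clock": time; "joint_pos": joint angles; "dq": joint speeds; "joint_torque": joint torques, N m; "position": TCP position; "ee_rot": TCP orientation; "wrist_force": force on the tool from outside, world axes, zero at the start; "ft_torque": the same for the moment, N m; "width": finger opening in m.
Only numpy, scipy, OpenCV 4.12 (cv2) and the standard library are available. Lean on these libraries where they do the work, as an engineer would, in place of code of your own. Each camera call takes 0.05 s, during which the arm holds its last target.

### The job

Lift the clear hood off the incubator and stand it on the table, push every swab from the white rack fully home into a vial of its own, put the hood back over them, and only then turn the timer ring to the green mark. Also stand the emptied rack in the blue wash tray, and leave the jar of beans, the water bottle and the tape gun where they are.

Things in the scene. Friction and masses are not known exactly. Their poses are not given: they have to be found in the camera images.
- machine: Dry-block incubator, fixed; white case 150 (x) by 330 (y) by 85 mm high. Origin: centre of its underside; at yaw 0 its front faces -x. Its flat grey top panel is at z = 85 mm. On the panel, centred at y = +60 mm, an aluminium block (44 by 176 mm) rises 5 mm and holds four glass vials in a row along y, 40 mm apart; the timer ring is at y = -112 mm.
- vial1 (a point): Centre of the mouth of vial 1, at its rim, 97 mm above the table (12 mm above the panel); machine frame x = 0, y = 0 mm. Neck 19 mm outside, 11 mm bore, 77 mm deep. Any swab may go in any vial. A rubber reagent seal waits 25 mm below the rim (a swab pushed in meets it); it slides down under about 4 N, so a swab does not sink home by its own weight, and stays where it was pushed.
- vial2 (a point): Centre of the mouth of vial 2, at its rim, 97 mm above the table (12 mm above the panel); machine frame x = 0, y = 40 mm. Neck 19 mm outside, 11 mm bore, 77 mm deep. Any swab may go in any vial. A rubber reagent seal waits 25 mm below the rim (a swab pushed in meets it); it slides down under about 4 N, so a swab does not sink home by its own weight, and stays where it was pushed.
- vial3 (a point): Centre of the mouth of vial 3, at its rim, 97 mm above the table (12 mm above the panel); machine frame x = 0, y = 80 mm. Neck 19 mm outside, 11 mm bore, 77 mm deep. Any swab may go in any vial. A rubber reagent seal waits 25 mm below the rim (a swab pushed in meets it); it slides down under about 4 N, so a swab does not sink home by its own weight, and stays where it was pushed.
- vial4 (a point): Centre of the mouth of vial 4, at its rim, 97 mm above the table (12 mm above the panel); machine frame x = 0, y = 120 mm. Neck 19 mm outside, 11 mm bore, 77 mm deep. Any swab may go in any vial. A rubber reagent seal waits 25 mm below the rim (a swab pushed in meets it); it slides down under about 4 N, so a swab does not sink home by its own weight, and stays where it was pushed.
- hood_place (a point): Point on the top panel (z = 85 mm) at the middle of the vial row, inside a blue outline: the hood's origin lies here when the hood is on, its long side along the machine's y. It sits around the 5 mm block, with 7 to 11 mm of play to either side.
- hood: Loose clear dust hood with white edges, 220 g: open below, 72 (x) by 196 (y) mm outside, walls 3 mm, 66 mm high, 63 mm inside. Origin: centre of its open underside. On its top a black grip block 20 (x) by 44 (y) mm, from 66 to 98 mm above the origin. At the start it stands on the incubator over the vials.
- ring_axis (a point): Point on the vertical axis of the timer ring, level with the top of the ring (118 mm above the table, 33 mm above the panel). The ring is a black knurled collar, 54 mm outside, 30 mm high, around a fixed aluminium barrel that stands 6 mm above the ring's top and does not turn.
- timer_ring (a joint): Angle of the timer ring, rad; it grows clockwise seen from above. It clicks (about 0.12 N m) into four marks on the panel: 0 white (off), 0.7 yellow, 1.4 green, 2.1 red; travel -0.1 to 2.2. A white line on the ring shows where it stands. It starts at white or yellow, rarely in between.
- rack: Loose white swab rack, a moulded block 190 (x) by 54 (y) by 74 mm high, 400 g, with four 13 mm holes 66 mm deep at x = -60, -20, 20 and 60 mm. Origin: centre of its underside. The swabs hang in it by their skirts; holes without a swab are empty.
- swab1: Loose swab, 18 g, hanging upright in the rack (two to four are present). Origin: the tip of its shaft, its lowest point; z runs up the shaft (5 mm thick, bud at the tip 6 mm) to a white skirt 20 mm across from 60 to 64 mm above the origin, then a round orange grip 15 mm across from 64 to 106 mm. It is home when the skirt lies on a vial's rim, the tip 60 mm below the rim.
- swab2: Loose swab, 18 g, hanging upright in the rack (two to four are present). Origin: the tip of its shaft, its lowest point; z runs up the shaft (5 mm thick, bud at the tip 6 mm) to a white skirt 20 mm across from 60 to 64 mm above the origin, then a round orange grip 15 mm across from 64 to 106 mm. It is home when the skirt lies on a vial's rim, the tip 60 mm below the rim.
- swab3: Loose swab, 18 g, hanging upright in the rack (two to four are present). Origin: the tip of its shaft, its lowest point; z runs up the shaft (5 mm thick, bud at the tip 6 mm) to a white skirt 20 mm across from 60 to 64 mm above the origin, then a round orange grip 15 mm across from 64 to 106 mm. It is home when the skirt lies on a vial's rim, the tip 60 mm below the rim.
- swab4: Loose swab, 18 g, hanging upright in the rack (two to four are present). Origin: the tip of its shaft, its lowest point; z runs up the shaft (5 mm thick, bud at the tip 6 mm) to a white skirt 20 mm across from 60 to 64 mm above the origin, then a round orange grip 15 mm across from 64 to 106 mm. It is home when the skirt lies on a vial's rim, the tip 60 mm below the rim.
- tray: Fixed blue wash tray, 260 (x) by 130 (y) mm outside, rim 20 mm high, walls and floor 4 mm. Origin: centre of its underside. The rack fits in with its long side along the tray's x.
- jar: Glass jar of beans with a red lid, 72 mm across, 90 mm high; a bystander. Origin: centre of its underside.
- bottle: Clear water bottle with a blue cap, 62 mm across, 165 mm high; a bystander. Origin: centre of its underside.
- tape_gun: Hand tape gun lying on its side, orange drum 90 mm across and 50 mm high with a blue handle reaching 135 mm from the drum's centre along its x; a bystander. Origin: centre of the drum's underside.

How it is judged:
By the outcome, as a careful person would: the job done as asked, in the order asked, and still so for the second after the job is handed in, with the robot touching nothing.
Of swab1, swab2, swab3, swab4 only 2 to 4 are there at a start; the rules pass over those that are not, and their reading is None.
At some moment in a run one of hood, rack may be knocked a few centimetres aside while the robot is not near it.
It also fails if it takes over 210 s, if anything falls off the work surface, if the arm or the gripper's body presses on something with over 40 N, if the wrist force passes 120 N, or if a joint passes its speed limit or range.

## Working session

There is one attempt and no reset: what is moved stays moved. The work goes in short steps, Python scripts to look and compute and a tool call to move; the robot and the scene stay as the last step left them, time stands still between calls to the robot, and variables do not carry over. Pictures are saved under pics/ and viewed, and the job is handed in when it is done.

Besides the shell and the picture viewer there is one more tool, called as name(argument=value, ...) on one line, values as JSON. drive_tool: Moves the arm, as the interface text tells. Shift numbers are shares of 0.4 m and turn numbers shares of pi/2 rad, none past 1 either way. Its arguments: {"type":"object","properties":{"plan":{"type":"array"},"hand":{"type":"number"},"newtons":{"type":"number"}},"required":["plan"]}

```bash
mkdir -p pics; cat > h.py <<'E'
import numpy as np, cv2
from plant import r, eyes, ticket
def grab(n,name):
    p,d=eyes.grab_frame(n); c=eyes.get_calibration(n)
    cv2.imwrite(f'pics/{name}.png',p[:,:,::-1]); np.savez(f'pics/{name}.npz',p=p,d=d,K=[c['fx'],c['fy'],c['cx'],c['cy']],T=c['pose'])
    return p,d,c
def load(name):
    z=np.load(f'pics/{name}.npz'); return z['p'],z['d'],z['K'],z['T']
def px(name,u,v,z=None):
    """world point of pixel; by depth, or intersect plane z"""
    p,d,K,T=load(name)
    ray=np.array([(u-K[2])/K[0],(v-K[3])/K[1],1.])
    if z is None: q=ray*d[int(round(v)),int(round(u))]
    else:
        w=T[:3,:3]@ray; q=ray*((z-T[2,3])/w[2])
    return T[:3,:3]@q+T[:3,3]
def proj(name,P):
    p,d,K,T=load(name)
    q=T[:3,:3].T@(np.asarray(P)-T[:3,3]); return K[0]*q[0]/q[2]+K[2],K[1]*q[1]/q[2]+K[3]
def crop(name,u0,v0,u1,v1,s,out):
    p=load(name)[0][v0:v1,u0:u1,::-1]
    cv2.imwrite(f'pics/{out}.png',cv2.resize(p,None,fx=s,fy=s,interpolation=cv2.INTER_CUBIC))
from scipy.spatial.transform import Rotation as Ro
def move(pos,yaw=None,o=None):
    """print shift/turn fractions to get TCP to pos with tool pointing down, yaw = angle of tool y (jaw) axis mod pi"""
    o=o or r.get_obs()
    R=Ro.from_euler('xyz',o['ee_rot'])
    s=R.inv().apply(np.array(pos)-o['position'])/0.4
    t=np.zeros(3)
    if yaw is not None:
        best=None
        for k in (0,np.pi):
            y=np.array([np.cos(yaw+k),np.sin(yaw+k),0]); z=np.array([0,0,-1.]); x=np.cross(y,z)
            G=Ro.from_matrix(np.stack([x,y,z],1)); rv=(R.inv()*G).as_rotvec()
            if best is None or np.linalg.norm(rv)<np.linalg.norm(best): best=rv
        t=best/(np.pi/2)
    print('shift',np.round(s,4).tolist(),'turn',np.round(t,4).tolist(),'dist',np.round(np.linalg.norm(s)*.4,3))
def st():
    o=r.get_obs(); print({k:np.round(v,4).tolist() for k,v in o.items()})
E
python3 - <<'E'
from h import *
st()
for n in ('side','top','wrist'):
    p,d,c=grab(n,n+'0'); print(n,c['fx'],c['fy'],c['cx'],c['cy'],np.round(c['pose'],3).tolist())
st()
E
```

```text
{'clock': 0.0, 'joint_pos': [-1.2004, 0.3536, 1.6341, 0.0, 1.1552, -0.0024], 'dq': [0.0006, -0.0003, 0.0015, -0.0011, -0.0001, 0.0], 'joint_torque': [-0.0018, -59.3854, -33.421, 0.0697, 0.0236, -0.0001], 'position': [0.2275, -0.5816, 0.2139], 'ee_rot': [-3.1402, -0.0, 0.3728], 'wrist_force': [0.1491, -0.784, -0.2706], 'ft_torque': [-0.0032, 0.0319, -0.0243], 'width': 0.0919}
side 520.123291707959 520.123291707959 320.7603532384347 236.8971370146255 [[-0.881, -0.294, 0.37, 0.191], [-0.473, 0.568, -0.674, 0.67], [-0.012, -0.769, -0.639, 0.811], [0.0, 0.0, 0.0, 1.0]]
top 515.044322006144 515.044322006144 314.9472924457583 244.8438770374006 [[0.066, -0.975, 0.214, 0.355], [-0.998, -0.064, 0.018, -0.075], [-0.004, -0.214, -0.977, 1.302], [0.0, 0.0, 0.0, 1.0]]
wrist 410.4228769957125 410.4228769957125 314.28536143718935 240.6453484797339 [[0.365, -0.893, -0.263, 0.302], [-0.931, -0.35, -0.102, -0.553], [-0.001, 0.282, -0.959, 0.384], [0.0, 0.0, 0.0, 1.0]]
{'clock': 0.15, 'joint_pos': [-1.2004, 0.3535, 1.634, 0.0, 1.1552, -0.0024], 'dq': [0.0005, -0.0012, -0.0012, -0.0005, -0.0023, -0.0015], 'joint_torque': [-0.0005, -59.4207, -33.4468, 0.0698, 0.0204, -0.0001], 'position': [0.2275, -0.5817, 0.214], 'ee_rot': [-3.1405, -0.0, 0.3728], 'wrist_force': [0.6867, 1.3636, -0.4939], 'ft_torque': [0.0558, 0.0085, -0.0239], 'width': 0.0921}
```

View pics/top0.png

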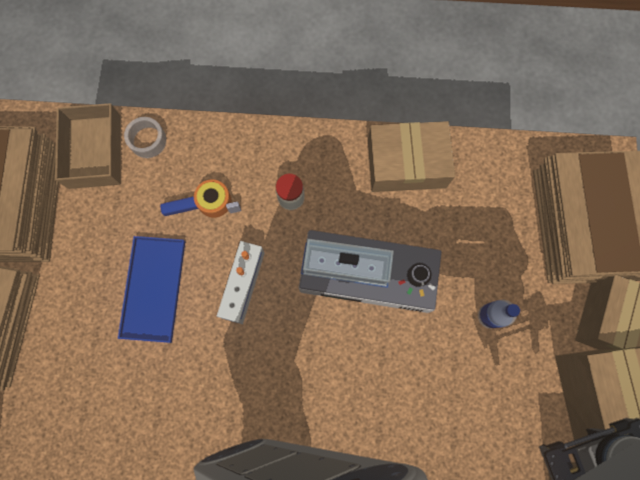

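View pics/side0.png

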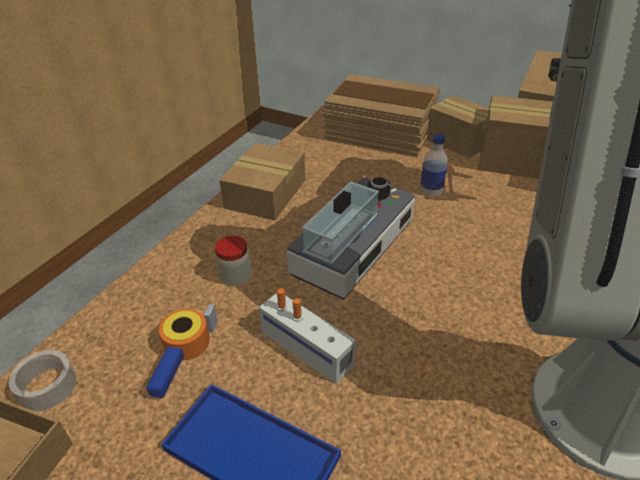

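View pics/wrist0.png

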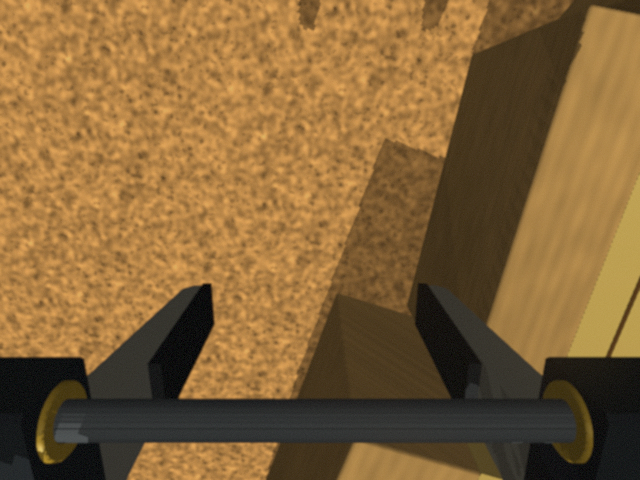

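The top view shows the machine at about (370,270) and the ring at (420,274). The rack is at (240,282) with two swabs, the tray at (153,288), the jar at (289,187), the bottle at (499,314) and the tape gun at (211,196). Next I'll enlarge the crops.

```bash
python3 - <<'E'
from h import *
crop('top0',290,220,450,320,5,'t_mach'); crop('top0',200,230,300,330,6,'t_rack')
E
```

```text
(no output)
```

View pics/t_mach.png

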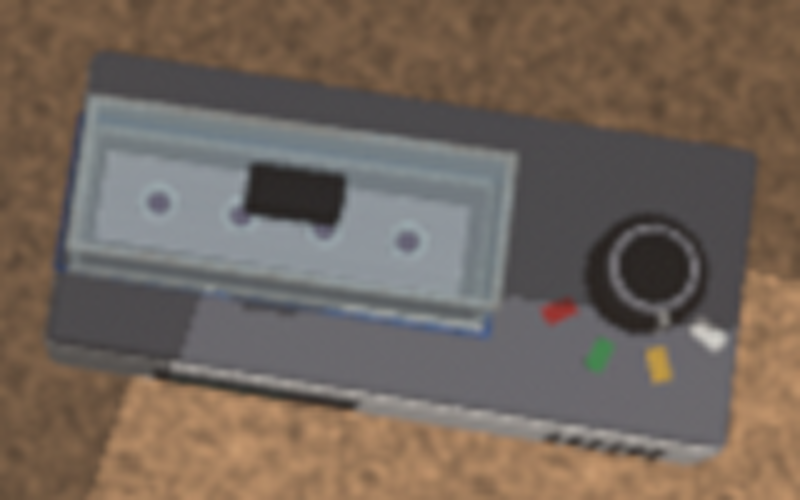

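View pics/t_rack.png

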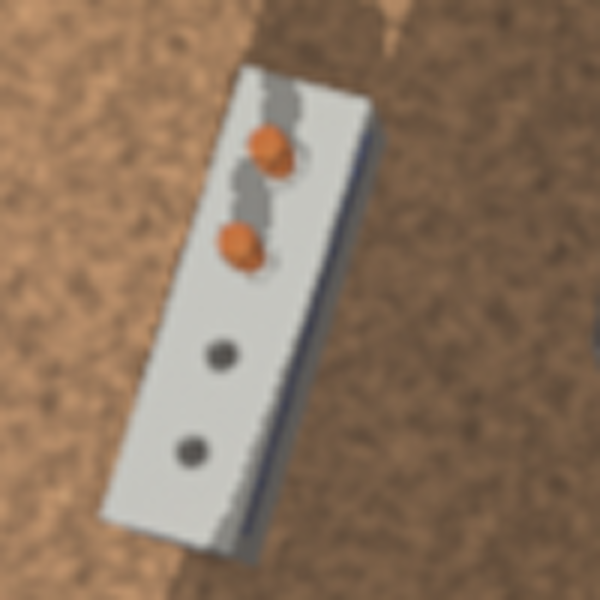

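```bash
python3 - <<'E'
from h import *
def M(u,v,z): 
    q=px('top0',290+u/5-.4,220+v/5-.4,z); return q
for n,u,v,z in [('c1',92,52,.085),('c2',755,152,.085),('c3',724,452,.085),('c4',48,345,.085),('v4',158,202,.097),('v3',240,215,.097),('v2',323,231,.097),('v1',408,241,.097),('barrel',655,267,.124),('hBL',90,97,.151),('hBR',518,154,.151),('hFR',497,303,.151),('hFL',68,250,.151)]:
    print(n,np.round(M(u,v,z),4))
for n,(u,v) in dict(TL=(247,163),TR=(346,172),BR=(341,221),BL=(246,210)).items(): print('grip',n,np.round(M(u,v,.183),4))
def Rk(u,v,z): return px('top0',200+u/6-.4,230+v/6-.4,z)
for n,u,v,z in [('r1',242,65,.074),('r2',373,102,.074),('r4',100,517,.074),('r3',225,553,.074),('h3',222,355,.074),('h4',192,452,.074),('s1',262,143,.117),('s2',233,238,.117)]:
    print(n,np.round(Rk(u,v,z),4))
for n,u,v in [('tr1',136,237),('tr2',185,238),('tr3',171,342),('tr4',120,338)]: print(n,np.round(px('top0',u,v,.02),4))
for n,u,v,z in [('jar',289,187,.09),('bottle',512,309,.165),('tape',211,196,.05)]: print(n,np.round(px('top0',u,v,z),4))
d=load('top0')[1]
print(d[187,289],px('top0',289,187),px('top0',230,305),px('top0',423,240),px('top0',150,290))
E
```

```text
c1 [ 0.6571 -0.0337  0.085 ]
c2 [ 0.6284 -0.3562  0.085 ]
c3 [ 0.4832 -0.3437  0.085 ]
c4 [ 0.5127 -0.0227  0.085 ]
v4 [ 0.5828 -0.0705  0.097 ]
v3 [ 0.5791 -0.1098  0.097 ]
v2 [ 0.574  -0.1495  0.097 ]
v1 [ 0.5718 -0.19    0.097 ]
barrel [ 0.5623 -0.3018  0.124 ]
hBL [ 0.6194 -0.0365  0.151 ]
hBR [ 0.6056 -0.2332  0.151 ]
hFR [ 0.5364 -0.2261  0.151 ]
hFL [ 0.5479 -0.0315  0.151 ]
grip TL [ 0.5867 -0.1091  0.183 ]
grip TR [ 0.5855 -0.1531  0.183 ]
grip BR [ 0.5633 -0.152   0.183 ]
grip BL [ 0.5655 -0.1099  0.183 ]
r1 [0.6227 0.1311 0.074 ]
r2 [0.6108 0.0764 0.074 ]
r4 [0.4366 0.1693 0.074 ]
r3 [0.4258 0.1185 0.074 ]
h3 [0.5039 0.1275 0.074 ]
h4 [0.4645 0.1355 0.074 ]
s1 [0.5827 0.113  0.117 ]
s2 [0.5444 0.1206 0.117 ]
tr1 [0.6261 0.4067 0.02  ]
tr2 [0.6317 0.2811 0.02  ]
tr3 [0.3694 0.2839 0.02  ]
tr4 [0.3706 0.4101 0.02  ]
jar [0.762  0.0206 0.09  ]
bottle [ 0.4882 -0.4959  0.165 ]
tape [0.7386 0.2199 0.05  ]
1.2740899 [0.76255364 0.02070772 0.08831867] [0.46623139 0.14345243 0.05044045] [ 0.67245922 -0.33107406 -0.00581734] [0.49458906 0.35733369 0.00560709]
```

```bash
python3 - <<'E'
from h import *
move([.40,-.36,.33],np.radians(86))
move([.56,-.15,.33],np.radians(86))
E
```

```text
shift [0.6035, -0.3595, -0.2896] turn [-0.0007, 0.0001, 0.2818] dist 0.304
shift [1.1673, -0.7027, -0.2892] turn [-0.0007, 0.0001, 0.2818] dist 0.557
```

drive_tool(plan=[[[0.1,-0.06,-0.2],[0,0,0.09]],[[0.22,-0.13,-0.29],[0,0,0.18]],[[0.34,-0.2,-0.29],[0,0,0.28]],[[0.45,-0.27,-0.29],[0,0,0.28]],[[0.56,-0.335,-0.29],[0,0,0.28]]], hand=-1, newtons=25)

```text
clock: 0.65
position: [0.3549, -0.4176, 0.3259]
ee_rot: [3.141, -0.001, -0.068]
wrist_force: [0.7, -0.2, -0.2]
width: 0.0922
```

```bash
python3 - <<'E'
from h import *
st();move([.56,-.15,.33],np.radians(86))
E
```

```text
{'clock': 0.65, 'joint_pos': [-0.8694, 0.1419, 1.662, 0.0004, 1.337, 0.7697], 'dq': [0.8777, -0.2289, 0.1917, 0.003, 0.0469, 0.851], 'joint_torque': [-8.6775, -47.4834, -36.7516, -0.125, 0.2625, -1.2351], 'position': [0.3549, -0.4176, 0.3259], 'ee_rot': [3.1414, -0.0008, -0.0684], 'wrist_force': [0.6616, -0.2497, -0.1639], 'ft_torque': [-0.0057, 0.0253, 0.0155], 'width': 0.0922}
shift [0.4658, -0.7025, -0.01] turn [0.0001, -0.0005, 0.0009] dist 0.337
```

drive_tool(plan=[[[0.07,-0.105,-0.01],[0,0,0]],[[0.14,-0.21,-0.01],[0,0,0]],[[0.21,-0.315,-0.01],[0,0,0]],[[0.28,-0.42,-0.01],[0,0,0]],[[0.34,-0.52,-0.01],[0,0,0]]])

```text
clock: 1.15
position: [0.5056, -0.2178, 0.33]
ee_rot: [3.141, -0.001, -0.068]
wrist_force: [1.0, -0.7, 0.7]
width: 0.0921
```

```bash
python3 - <<'E'
from h import *
move([.56,-.15,.33],np.radians(86))
E
```

```text
shift [0.1241, -0.1783, -0.0001] turn [0.0002, -0.0006, 0.0008] dist 0.087
```

drive_tool(plan=[[[0.05,-0.09,0],[0,0,0]],[[0.07,-0.18,0],[0,0,0]],[[0.07,-0.2,0],[0,0,0]],[[0.07,-0.2,0],[0,0,0]]])

```text
clock: 1.55
position: [0.5388, -0.1389, 0.3297]
ee_rot: [3.141, -0.0, -0.066]
wrist_force: [0.4, -0.1, 0.2]
width: 0.0918
```

```bash
python3 - <<'E'
from h import *
st(); grab('wrist','w1')
E
```

```text
{'clock': 1.55, 'joint_pos': [-0.2548, 0.1541, 1.6395, -0.0004, 1.3477, 1.3823], 'dq': [-0.043, -0.0026, -0.0009, -0.013, -0.0027, -0.0196], 'joint_torque': [2.0003, -48.0593, -36.755, 0.2791, -0.082, 0.3073], 'position': [0.5388, -0.1389, 0.3297], 'ee_rot': [3.1411, -0.0002, -0.0661], 'wrist_force': [0.4454, -0.1245, 0.235], 'ft_torque': [0.0431, 0.0089, 0.0058], 'width': 0.0918}
```

View pics/w1.png

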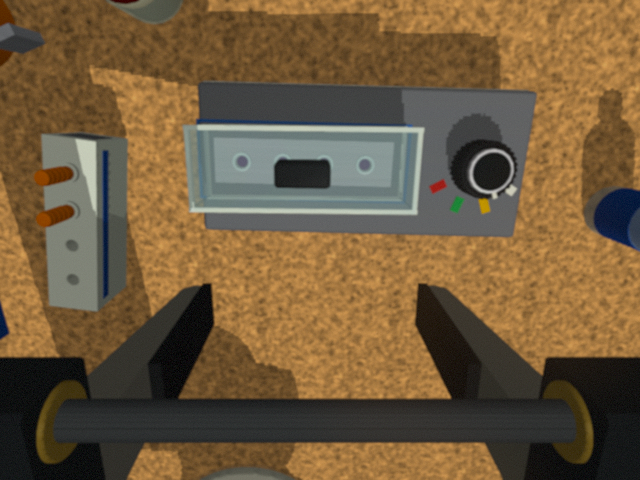

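The hood is in view: its grip block top runs from (275,160) to (330,188), the vials are at (242,161) and (365,165), and the ring is at (490,170). I'll zoom in on these.

```bash
python3 - <<'E'
from h import *
crop('w1',180,110,440,225,3,'w1h'); crop('w1',420,100,540,220,5,'w1r')
E
```

```text
(no output)
```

View pics/w1h.png

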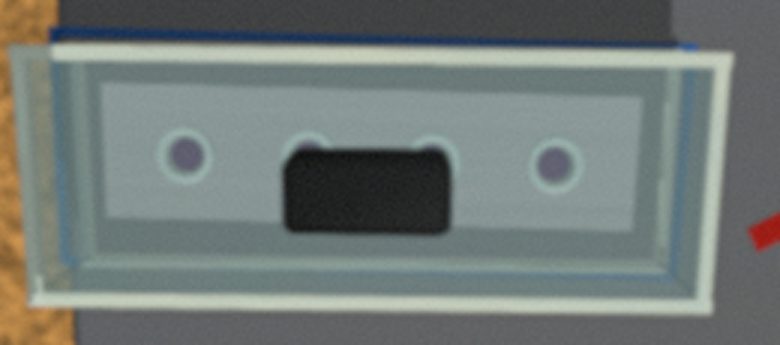

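View pics/w1r.png

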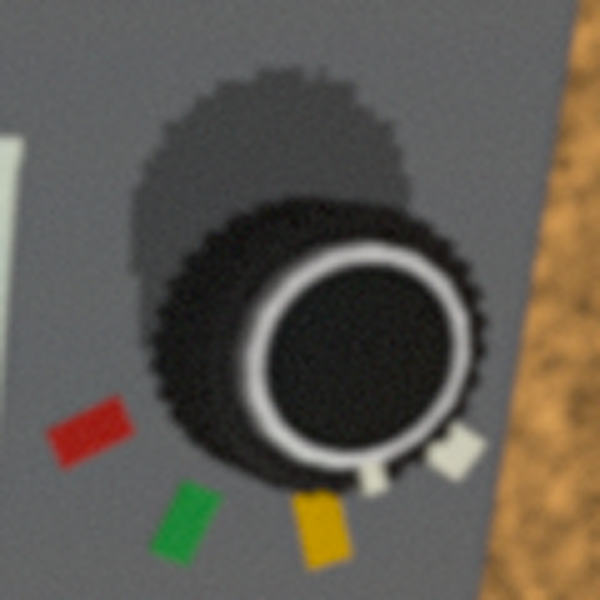

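```bash
python3 - <<'E'
from h import *
f=lambda u,v,z:np.round(px('w1',180+u/3-.33,110+v/3-.33,z),4)
for u,v in [(286,151),(449,152),(449,233),(287,233)]: print('grip',f(u,v,.183))
for u,v in [(12,46),(733,54),(712,312),(32,303)]: print('hoodtop',f(u,v,.151))
for u,v in [(185,155),(309,155),(434,160),(555,163)]: print('vial',f(u,v,.097))
g=lambda u,v,z:np.round(px('w1',420+u/5-.4,100+v/5-.4,z),4)
print('barrel',g(358,355,.124)); print('line',g(372,478,.118))
for n,u,v in [('W',457,452),('Y',322,530),('G',186,523),('R',90,432)]: print(n,g(u,v,.085))
print(eyes.get_calibration('wrist')['pose'][:3,3])
E
```

```text
grip [ 0.5912 -0.1139  0.183 ]
grip [ 0.5882 -0.1551  0.183 ]
grip [ 0.5676 -0.154   0.183 ]
grip [ 0.5704 -0.1122  0.183 ]
hoodtop [ 0.6215 -0.0389  0.151 ]
hoodtop [ 0.6063 -0.235   0.151 ]
hoodtop [ 0.5345 -0.2295  0.151 ]
hoodtop [ 0.5502 -0.0335  0.151 ]
vial [ 0.5847 -0.0728  0.097 ]
vial [ 0.5821 -0.1127  0.097 ]
vial [ 0.5778 -0.1528  0.097 ]
vial [ 0.5742 -0.1917  0.097 ]
barrel [ 0.5636 -0.3032  0.124 ]
line [ 0.5395 -0.3095  0.118 ]
W [ 0.5369 -0.3407  0.085 ]
Y [ 0.5225 -0.3141  0.085 ]
G [ 0.5259 -0.2862  0.085 ]
R [ 0.546  -0.2662  0.085 ]
[ 0.61815288 -0.14545275  0.49962166]
```

```bash
python3 - <<'E'
from h import *
move([.578,-.133,.157],np.radians(85.5))
E
```

```text
shift [0.0968, -0.0245, 0.432] turn [0.0006, -0.0003, 0.0071] dist 0.177
```

drive_tool(plan=[[[0.05,-0.012,0.05],[0,0,0.007]],[[0.097,-0.0245,0.15],[0,0,0.007]],[[0.097,-0.0245,0.27],[0,0,0.007]],[[0.097,-0.0245,0.37],[0,0,0.007]],[[0.097,-0.0245,0.43],[0,0,0.007]]])

```text
clock: 2.1
position: [0.5758, -0.1346, 0.1544]
ee_rot: [3.141, 0.004, -0.08]
wrist_force: [-0.2, 0.1, -0.2]
width: 0.092
```

drive_tool(plan=[[[0,0,0.003],[0,0,0]],[[0,0,0.003],[0,0,0]],[[0,0,0.003],[0,0,0]],[[0,0,0.003],[0,0,0]],[[0,0,0.003],[0,0,0]]], hand=1, newtons=25)

```text
clock: 2.6
position: [0.5759, -0.1351, 0.1537]
ee_rot: [3.141, 0.003, -0.081]
wrist_force: [0.2, -0.4, -0.5]
width: 0.0541
```

```bash
python3 - <<'E'
from h import *
st();grab('wrist','w2')
E
```

```text
{'clock': 2.6, 'joint_pos': [-0.2322, 0.3672, 1.761, -0.0017, 1.0161, 1.42], 'dq': [0.0071, 0.0006, 0.0007, -0.0012, -0.0006, 0.0028], 'joint_torque': [-0.1971, -57.2036, -30.384, 0.0039, -0.0533, -0.0051], 'position': [0.5759, -0.1351, 0.1537], 'ee_rot': [3.1406, 0.0029, -0.0805], 'wrist_force': [0.2096, -0.3738, -0.5472], 'ft_torque': [-0.0059, 0.0216, -0.0189], 'width': 0.0541}
```

View pics/w2.png

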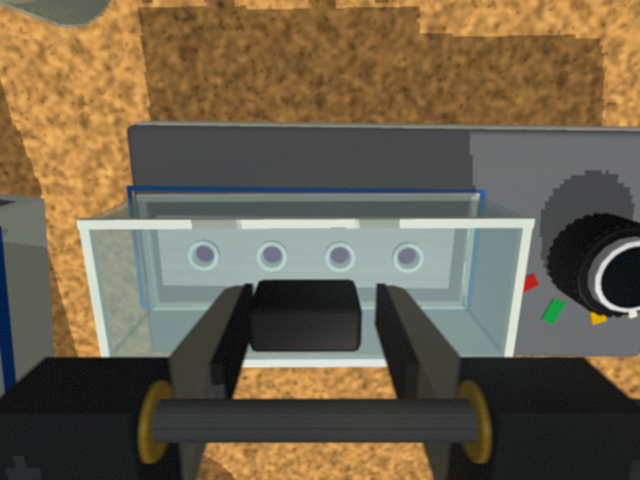

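The fingers straddle the grip block (252–360, 315) and are still closing.

drive_tool(plan=[[[0,0,0],[0,0,0]],[[0,0,0],[0,0,0]],[[0,0,0],[0,0,0]],[[0,0,-0.05],[0,0,0]],[[0,0,-0.1],[0,0,0]]], hand=1)

```text
clock: 3.15
position: [0.5752, -0.1347, 0.1933]
ee_rot: [3.141, 0.005, -0.08]
wrist_force: [0.4, -0.6, -2.4]
width: 0.0439
```

```bash
python3 - <<'E'
from h import *
st();move([.576,-.135,.27],np.radians(85.5)); move([.37,-.12,.25],np.radians(85.5))
E
```

```text
{'clock': 3.15, 'joint_pos': [-0.2317, 0.3242, 1.7259, -0.0016, 1.0965, 1.42], 'dq': [-0.0002, -0.2211, -0.1988, 0.0003, 0.397, -0.0006], 'joint_torque': [-0.0119, -54.7856, -31.2359, 0.0143, -0.6107, -0.0002], 'position': [0.5752, -0.1347, 0.1933], 'ee_rot': [3.141, 0.0051, -0.0802], 'wrist_force': [0.4112, -0.6199, -2.3714], 'ft_torque': [0.0343, -0.0587, -0.0091], 'width': 0.0439}
shift [0.001, 0.0007, -0.1919] turn [0.0004, 0.0033, -0.001] dist 0.077
shift [-0.5151, 0.0045, -0.1392] turn [0.0004, 0.0033, -0.001] dist 0.213
```

drive_tool(plan=[[[0,0,-0.12],[0,0,0]],[[-0.03,0,-0.17],[0,0,0]],[[-0.15,0,-0.17],[0,0,0]],[[-0.27,0,-0.17],[0,0,0]],[[-0.39,0,-0.17],[0,0,0]]])

```text
clock: 3.65
position: [0.4181, -0.1218, 0.2616]
ee_rot: [3.141, 0.006, -0.08]
wrist_force: [0.3, -0.7, -1.1]
width: 0.044
```

```bash
python3 - <<'E'
from h import *
st(); move([.37,-.12,.072],np.radians(85.5))
E
```

```text
{'clock': 3.65, 'joint_pos': [-0.2854, 0.0036, 1.955, -0.002, 1.1885, 1.3658], 'dq': [-0.2061, -0.8235, 0.8542, -0.0033, -0.0411, -0.202], 'joint_torque': [2.5907, -27.1049, -37.2988, 0.174, -0.0993, 0.3786], 'position': [0.4181, -0.1218, 0.2616], 'ee_rot': [3.1409, 0.0057, -0.0797], 'wrist_force': [0.3178, -0.7087, -1.0819], 'ft_torque': [-0.0248, 0.0385, 0.0298], 'width': 0.044}
shift [-0.1176, 0.0047, 0.4748] turn [0.0004, 0.0037, -0.0007] dist 0.196
```

drive_tool(plan=[[[-0.1,0,0.1],[0,-0.003,0]],[[-0.118,0,0.2],[0,-0.004,0]],[[-0.118,0,0.3],[0,-0.004,0]],[[-0.118,0,0.39],[0,-0.004,0]],[[-0.118,0,0.43],[0,-0.004,0]]])

```text
clock: 4.15
position: [0.368, -0.1175, 0.0874]
ee_rot: [-3.142, 0.016, -0.08]
wrist_force: [-0.8, -0.3, -2.1]
width: 0.0433
```

```bash
python3 - <<'E'
from h import *
st(); grab('wrist','w3');grab('side','s3')
E
```

```text
{'clock': 4.15, 'joint_pos': [-0.3096, 0.1833, 2.2229, -0.0051, 0.7505, 1.3445], 'dq': [0.0014, 0.2857, 0.0928, -0.0005, -0.3941, 0.0019], 'joint_torque': [-0.0574, -38.5075, -23.071, 0.007, -0.006, -0.001], 'position': [0.368, -0.1175, 0.0874], 'ee_rot': [-3.1415, 0.0155, -0.0796], 'wrist_force': [-0.8439, -0.259, -2.1436], 'ft_torque': [0.0532, -0.001, 0.0072], 'width': 0.0433}
```

View pics/s3.png

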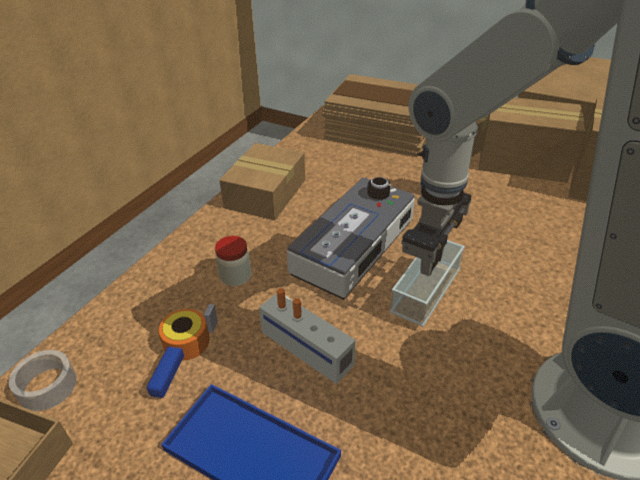

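View pics/w3.png

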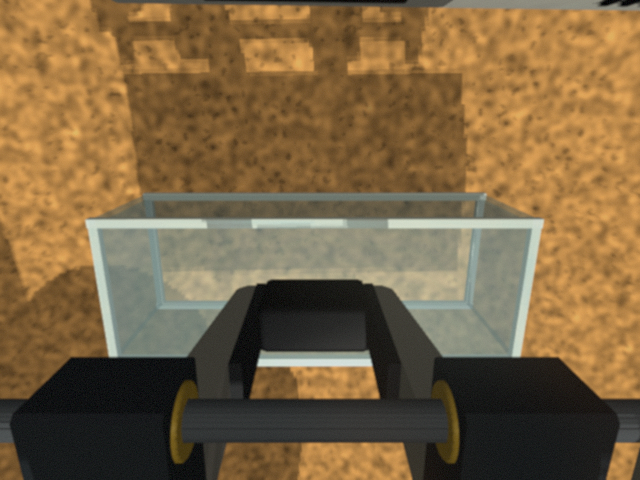

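The hood is held just above the table, clear of the machine. I'll lower it gently.

```bash
python3 - <<'E'
from h import *
st(); move([.368,-.1175,.068],np.radians(85.5))
E
```

```text
{'clock': 4.25, 'joint_pos': [-0.3096, 0.1829, 2.2214, -0.0051, 0.7536, 1.3445], 'dq': [0.0004, -0.0472, -0.043, -0.0013, 0.0534, -0.0018], 'joint_torque': [-0.0359, -35.262, -22.6669, 0.0032, -0.7588, 0.0042], 'position': [0.3682, -0.1175, 0.088], 'ee_rot': [-3.1413, 0.0166, -0.0796], 'wrist_force': [-0.1487, -0.0133, -2.5586], 'ft_torque': [0.0376, -0.009, 0.0109], 'width': 0.0438}
shift [0.0003, 0.0001, 0.0501] turn [-0.0002, 0.0106, -0.0007] dist 0.02
```

drive_tool(plan=[[[0,0,0.012],[0,0.01,0]],[[0,0,0.024],[0,0.01,0]],[[0,0,0.034],[0,0.01,0]],[[0,0,0.042],[0,0.01,0]],[[0,0,0.046],[0,0.01,0]]])

```text
clock: 4.75
position: [0.3682, -0.1175, 0.0697]
ee_rot: [-3.141, 0.001, -0.079]
wrist_force: [0.0, -0.2, -2.2]
width: 0.0443
```

drive_tool(plan=[[[0,0,0.003],[0,0,0]],[[0,0,0.006],[0,0,0]]])

```text
clock: 4.95
position: [0.369, -0.1176, 0.0685]
ee_rot: [-3.141, -0.0, -0.08]
wrist_force: [-8.6, 5.0, 39.5]
width: 0.0442
```

drive_tool(plan=[[[0,0,-0.0015],[0,0,0]],[[0,0,-0.0015],[0,0,0]],[[0,0,-0.0015],[0,0,0]],[[0,0,-0.0015],[0,0,0]]], hand=-1)

```text
clock: 5.35
position: [0.369, -0.1176, 0.0691]
ee_rot: [-3.141, -0.0, -0.08]
wrist_force: [-0.8, 0.1, -0.8]
width: 0.0738
```

```bash
python3 - <<'E'
from h import *
st(); move([.42,.1,.27],np.radians(78.5))
E
```

```text
{'clock': 5.35, 'joint_pos': [-0.3127, 0.2146, 2.2448, 0.0006, 0.6821, 1.3373], 'dq': [-0.0005, 0.0017, 0.0008, 0.0009, -0.0005, 0.0016], 'joint_torque': [0.0096, -36.9495, -20.9431, 0.0213, -0.077, 0.0001], 'position': [0.369, -0.1176, 0.0691], 'ee_rot': [-3.1412, -0.0001, -0.0797], 'wrist_force': [-0.7701, 0.0678, -0.7625], 'ft_torque': [0.0658, 0.0296, 0.0061], 'width': 0.0738}
shift [0.084, -0.5526, -0.502] turn [-0.0002, -0.0001, 0.0771] dist 0.301
```

drive_tool(plan=[[[0,0,-0.09],[0,0,0]],[[0,0,-0.21],[0,0,0]],[[0,0,-0.33],[0,0,0.03]],[[0.06,-0.05,-0.43],[0,0,0.077]],[[0.12,-0.15,-0.48],[0,0,0.077]]], hand=-1)

```text
clock: 5.85
position: [0.4227, -0.0636, 0.2645]
ee_rot: [3.141, -0.006, -0.206]
wrist_force: [1.2, -0.5, -0.0]
width: 0.0919
```

```bash
python3 - <<'E'
from h import *
move([.50,.12,.27],np.radians(78.5))
E
```

```text
shift [0.0953, -0.489, -0.0133] turn [0.0001, -0.0037, -0.0036] dist 0.199
```

drive_tool(plan=[[[0.03,-0.12,-0.013],[0,0,0]],[[0.06,-0.24,-0.013],[0,0,0]],[[0.09,-0.36,-0.013],[0,0,0]],[[0.095,-0.48,-0.013],[0,0,0]],[[0.095,-0.489,-0.013],[0,0,0]]])

```text
clock: 6.35
position: [0.5009, 0.1245, 0.2694]
ee_rot: [-3.14, -0.006, -0.203]
wrist_force: [-0.0, -1.1, -0.1]
width: 0.0919
```

```bash
python3 - <<'E'
from h import *
st(); grab('wrist','w4')
E
```

```text
{'clock': 6.35, 'joint_pos': [0.2415, 0.1271, 1.8033, -0.0014, 1.2057, 2.0155], 'dq': [-0.0037, -0.0051, 0.0178, -0.0371, 0.0223, -0.0156], 'joint_torque': [1.7672, -43.5005, -35.6471, 0.348, -0.2885, 0.846], 'position': [0.5009, 0.1245, 0.2694], 'ee_rot': [-3.1403, -0.0056, -0.2027], 'wrist_force': [-0.0475, -1.102, -0.0639], 'ft_torque': [-0.0178, 0.0187, -0.0043], 'width': 0.0919}
```

View pics/w4.png

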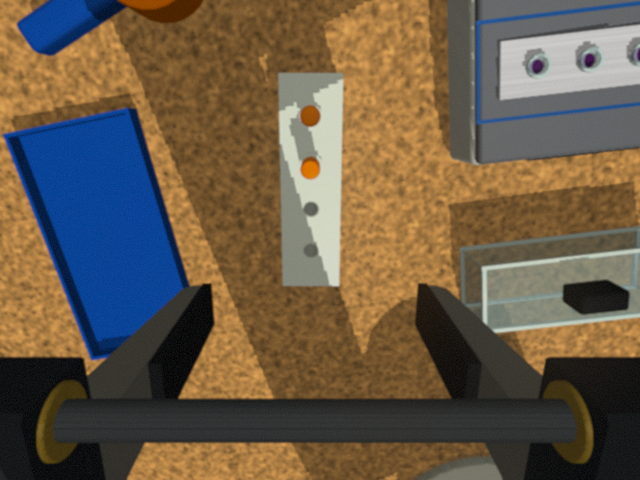

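The swab tops sit at about (310,115) and (310,168), with empty holes at (311,209) and (311,250). The vials show at (537,64) and (590,59).

```bash
python3 - <<'E'
from h import *
crop('w4',260,60,360,300,3,'w4r'); crop('w4',490,25,640,105,5,'w4v')
a=cv2.imread('pics/w4r.png')
E
```

```text
(no output)
```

View pics/w4r.png

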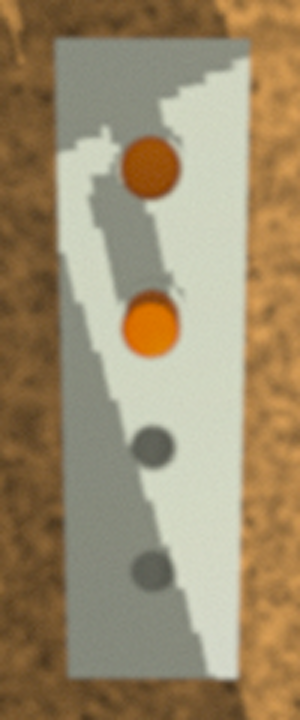

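View pics/w4v.png

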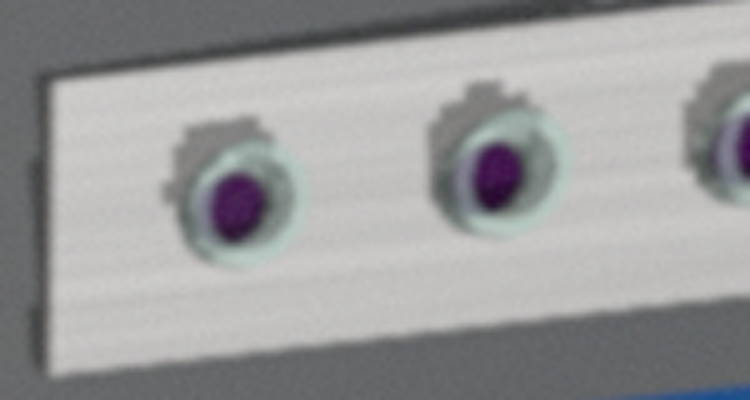

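```bash
python3 - <<'E'
from h import *
f=lambda u,v,z:np.round(px('w4',260+u/3-.33,60+v/3-.33,z),4)
for n,u,v,z in [('sA',151,168,.120),('sB',151,327,.120),('h3',153,447,.074),('h4',152,572,.074),('c',55,38,.074),('c',251,38,.074),('c',238,680,.074),('c',68,678,.074)]: print(n,f(u,v,z))
g=lambda u,v,z:np.round(px('w4',490+u/5-.4,25+v/5-.4,z),4)
print(g(247,202,.097),g(511,170,.097)); print('block corner',g(48,82,.09),g(50,375,.09))
grab('top','t4'); crop('t4',290,220,450,320,5,'t4m')
E
```

```text
sA [0.5827 0.1088 0.12  ]
sB [0.5444 0.1167 0.12  ]
h3 [0.5043 0.1249 0.074 ]
h4 [0.4656 0.1332 0.074 ]
c [0.6224 0.1281 0.074 ]
c [0.6115 0.0751 0.074 ]
c [0.4248 0.1137 0.074 ]
c [0.4363 0.1667 0.074 ]
[ 0.5842 -0.0721  0.097 ] [ 0.5807 -0.1121  0.097 ]
block corner [ 0.608  -0.0463  0.09  ] [ 0.5646 -0.0433  0.09  ]
```

View pics/t4m.png

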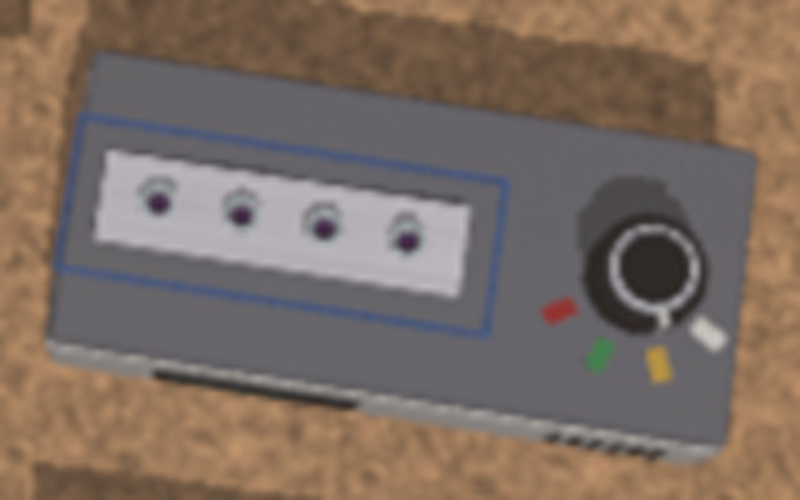

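```bash
python3 - <<'E'
from h import *
move([.5827,.1088,.084],np.radians(78.4))
E
```

```text
shift [0.2074, -0.0129, 0.464] turn [0.0006, -0.003, -0.0008] dist 0.203
```

drive_tool(plan=[[[0.11,-0.007,0.02],[0,-0.003,0]],[[0.207,-0.013,0.08],[0,-0.003,0]],[[0.207,-0.013,0.2],[0,-0.003,0]],[[0.207,-0.013,0.3],[0,-0.003,0]],[[0.207,-0.013,0.34],[0,-0.003,0]]], hand=0)

```text
clock: 6.95
position: [0.5795, 0.1063, 0.1295]
ee_rot: [3.138, 0.006, -0.206]
wrist_force: [-0.3, -0.4, 0.1]
width: 0.054
```

```bash
python3 - <<'E'
from h import *
st();grab('wrist','w5');move([.5827,.1088,.084],np.radians(78.4))
E
```

```text
{'clock': 6.95, 'joint_pos': [0.1796, 0.3947, 1.7818, -0.0016, 0.9718, 1.957], 'dq': [0.0003, 0.1588, 0.0846, -0.001, -0.2771, -0.0015], 'joint_torque': [-0.1382, -58.617, -29.841, -0.0259, -0.2682, -0.002], 'position': [0.5795, 0.1063, 0.1295], 'ee_rot': [3.1379, 0.0057, -0.2057], 'wrist_force': [-0.3378, -0.4043, 0.0755], 'ft_torque': [0.0087, 0.0223, 0.0402], 'width': 0.054}
shift [0.0088, -0.0085, 0.1112] turn [0.0027, 0.0045, -0.002] dist 0.045
```

View pics/w5.png

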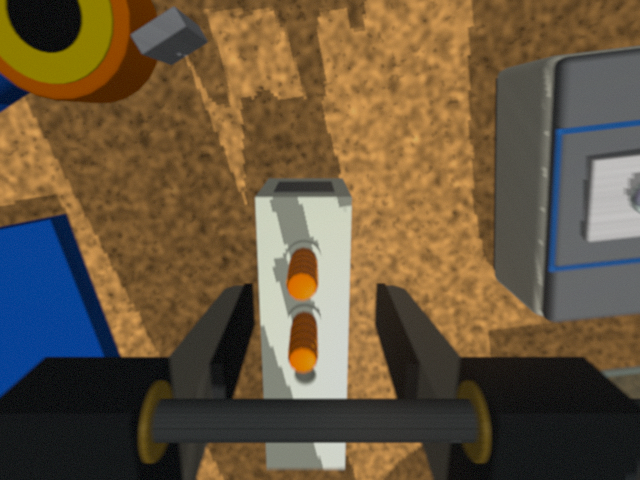

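```bash
python3 - <<'E'
from h import *
print(px('w5',302,287,.12),px('w5',302,358,.12))
crop('w5',240,170,400,380,3,'w5c')
# project TCP point and points
o=np.array([.5795,.1063,.1295]); print(proj('w5',o),proj('w5',[.5827,.1088,.12]))
E
```

```text
[0.58463062 0.1107131  0.12      ] [0.54749714 0.11876091 0.12      ]
(np.float64(313.5085020708474), np.float64(303.8779264957518)) (np.float64(306.8566834436823), np.float64(289.95090602175566))
```

View pics/w5c.png

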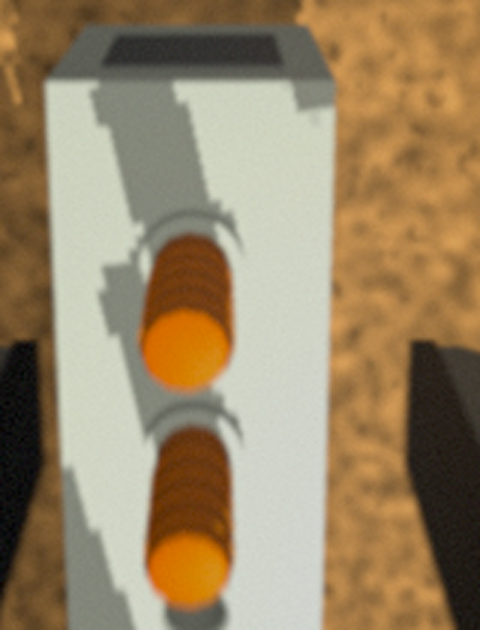

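```bash
python3 - <<'E'
from h import *
move([.584,.1105,.084],np.radians(78.4))
E
```

```text
shift [0.0111, -0.0133, 0.1111] turn [0.0027, 0.0045, -0.002] dist 0.045
```

drive_tool(plan=[[[0.011,-0.013,0.03],[0.0027,0.004,0]],[[0.011,-0.013,0.08],[0.0027,0.004,0]],[[0.011,-0.013,0.111],[0.0027,0.004,0]],[[0.011,-0.013,0.111],[0.0027,0.004,0]]], hand=0.3)

```text
clock: 7.4
position: [0.5828, 0.1091, 0.0831]
ee_rot: [3.14, 0.003, -0.207]
wrist_force: [-0.6, -0.7, 0.1]
width: 0.0322
```

```bash
python3 - <<'E'
from h import *
st();grab('wrist','w6')
E
```

```text
{'clock': 7.4, 'joint_pos': [0.1825, 0.4583, 1.806, 0.0001, 0.8805, 1.9598], 'dq': [0.0064, -0.0241, -0.0259, -0.0001, 0.0234, 0.0024], 'joint_torque': [-0.0621, -59.3663, -26.9094, -0.0163, -0.4958, -0.0099], 'position': [0.5828, 0.1091, 0.0831], 'ee_rot': [3.1405, 0.003, -0.2065], 'wrist_force': [-0.5679, -0.737, 0.1045], 'ft_torque': [0.0495, 0.0389, -0.04], 'width': 0.0322}
```

View pics/w6.png

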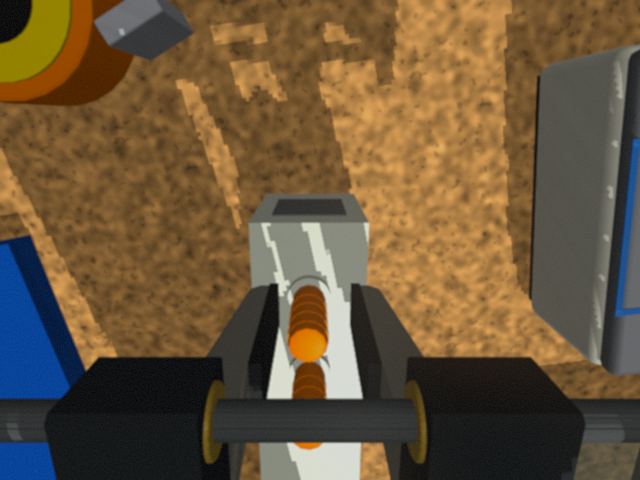

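```bash
python3 - <<'E'
from h import *
print(px('w6',308,344,.12), proj('w6',[.5828,.1091,.12]))
move([.584,.1105,.083],np.radians(78.4))
E
```

```text
[0.58487645 0.11137199 0.12      ] (np.float64(315.2079250979637), np.float64(347.779451254946))
shift [0.0006, -0.0026, 0.0028] turn [0.0003, 0.001, -0.0025] dist 0.002
```

drive_tool(plan=[[[0.003,-0.005,0],[0,0,0]],[[0.003,-0.005,0],[0,0,0]],[[0.003,-0.005,0],[0,0,0]],[[0.003,-0.005,0],[0,0,0]],[[0.003,-0.005,0],[0,0,0]]], hand=1, newtons=25)

```text
clock: 7.95
position: [0.5859, 0.1113, 0.0851]
ee_rot: [-3.142, -0.0, -0.206]
wrist_force: [-0.3, -0.8, 6.7]
width: 0.0145
```

```bash
python3 - <<'E'
from h import *
st();grab('wrist','w7'); crop('w7',200,180,440,480,2,'w7c')
E
```

```text
{'clock': 7.95, 'joint_pos': [0.1852, 0.4586, 1.7998, -0.0, 0.8832, 1.9622], 'dq': [-0.0003, 0.0002, -0.0015, -0.0003, 0.0004, -0.0018], 'joint_torque': [0.3847, -56.4251, -24.9686, 0.162, -0.1755, 0.0002], 'position': [0.5859, 0.1113, 0.0851], 'ee_rot': [-3.1416, -0.0, -0.2062], 'wrist_force': [-0.3473, -0.8211, 6.7378], 'ft_torque': [-0.0571, 0.0395, 0.0609], 'width': 0.0145}
```

View pics/w7c.png

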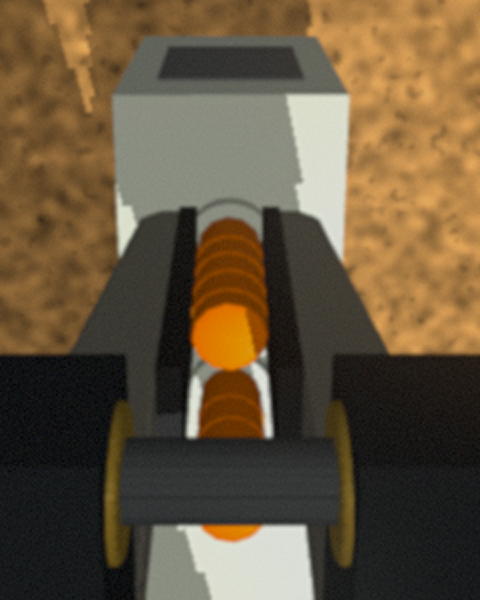

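```bash
python3 - <<'E'
from h import *
print(px('w7',314.5-.25,348-.25,.12))
move([.586,.111,.205],np.radians(78.4))
E
```

```text
[0.58461512 0.11139959 0.12      ]
shift [0.0003, 0.0008, -0.2997] turn [-0.0, -0.0001, -0.0023] dist 0.12
```

drive_tool(plan=[[[0,0,-0.05],[0,0,0]],[[0,0,-0.13],[0,0,0]],[[0,0,-0.23],[0,0,0]],[[0,0,-0.3],[0,0,0]],[[0,0.05,-0.3],[0,0,0]]])

```text
clock: 8.5
position: [0.5846, 0.0935, 0.2098]
ee_rot: [-3.138, -0.007, -0.204]
wrist_force: [0.8, -0.2, -0.7]
width: 0.0144
```

```bash
python3 - <<'E'
from h import *
st();move([.584,-.072,.205],np.radians(78.4))
E
```

```text
{'clock': 8.5, 'joint_pos': [0.1556, 0.3025, 1.717, 0.0007, 1.1142, 1.9305], 'dq': [-0.3406, -0.0814, 0.231, -0.0178, -0.0922, -0.3399], 'joint_torque': [4.3329, -55.5331, -34.2195, 0.2402, 0.84, 0.9168], 'position': [0.5846, 0.0935, 0.2098], 'ee_rot': [-3.1382, -0.0071, -0.2044], 'wrist_force': [0.7837, -0.179, -0.6875], 'ft_torque': [0.0229, -0.0145, -0.0155], 'width': 0.0144}
shift [0.0824, 0.4055, 0.0111] turn [-0.0021, -0.0045, -0.0012] dist 0.166
```

drive_tool(plan=[[[0.02,0.1,0],[0,0,0]],[[0.045,0.21,0],[0,0,0]],[[0.07,0.32,0],[0,0,0]],[[0.085,0.405,0.005],[-0.002,-0.0045,0]],[[0.085,0.405,0.01],[-0.002,-0.0045,0]]])

```text
clock: 9.0
position: [0.5848, -0.0756, 0.2055]
ee_rot: [3.141, -0.0, -0.208]
wrist_force: [0.1, 0.9, -0.2]
width: 0.0141
```

```bash
python3 - <<'E'
from h import *
st();grab('wrist','w8'); move([.5855,-.0722,.205],np.radians(78.4))
E
```

```text
{'clock': 9.0, 'joint_pos': [-0.1306, 0.3074, 1.7204, -0.0009, 1.1137, 1.6483], 'dq': [0.0597, 0.0172, 0.0327, 0.0337, -0.0439, 0.0582], 'joint_torque': [-2.1559, -55.6516, -33.1375, -0.3504, 0.05, -0.7132], 'position': [0.5848, -0.0756, 0.2055], 'ee_rot': [3.1408, -0.0002, -0.2077], 'wrist_force': [0.1013, 0.941, -0.2386], 'ft_torque': [-0.029, -0.0453, 0.052], 'width': 0.0141}
shift [0.0014, -0.0039, -0.0] turn [-0.0001, 0.0004, -0.0031] dist 0.002
```

View pics/w8.png

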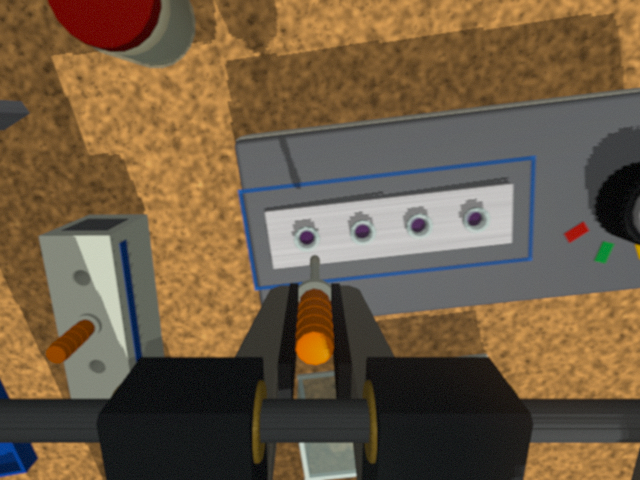

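The swab is held with its tip at about (315,260), and the vials are at (306,236), (362,231), (418,224) and (474,217). I'll check that the swab hangs straight.

```bash
python3 - <<'E'
from h import *
crop('w8',240,180,400,380,4,'w8c')
z0=.2055-.0851
print('tip',px('w8',315,261,.014+z0),'top',px('w8',313.5,347,.120+z0))
print('v',[np.round(px('w8',u,v,.097),4).tolist() for u,v in [(306,236),(362,230),(418,223.5),(474,216.5)]])
E
```

```text
tip [ 0.58053915 -0.07338119  0.1344    ] top [ 0.58402143 -0.07340469  0.2404    ]
v [[0.5872, -0.0684, 0.097], [0.5835, -0.1077, 0.097], [0.5801, -0.1467, 0.097], [0.5771, -0.1853, 0.097]]
```

View pics/w8c.png

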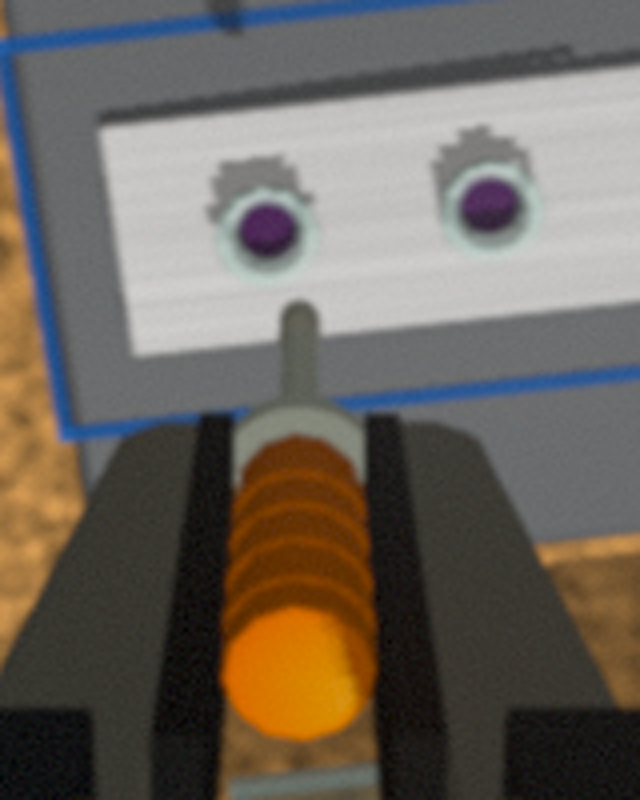

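```bash
python3 - <<'E'
import re
s=open('h.py').read()
s=s.replace("p,d=eyes.grab_frame(n); c=eyes.get_calibration(n)","c=eyes.get_calibration(n); p,d=eyes.grab_frame(n)")
open('h.py','w').write(s)
E
python3 - <<'E'
from h import *
st();grab('wrist','w9'); crop('w9',240,180,400,380,4,'w9c')
E
```

```text
{'clock': 9.05, 'joint_pos': [-0.1279, 0.3076, 1.7213, 0.0002, 1.1133, 1.6502], 'dq': [0.0458, -0.0042, 0.0059, 0.0158, 0.0052, 0.0222], 'joint_torque': [-2.1759, -56.5976, -33.9216, -0.3167, -0.066, -0.3274], 'position': [0.5846, -0.0736, 0.205], 'ee_rot': [-3.1414, 0.0006, -0.2074], 'wrist_force': [0.0429, 0.033, -0.0819], 'ft_torque': [0.0356, 0.0291, -0.0198], 'width': 0.0143}
```

View pics/w9c.png

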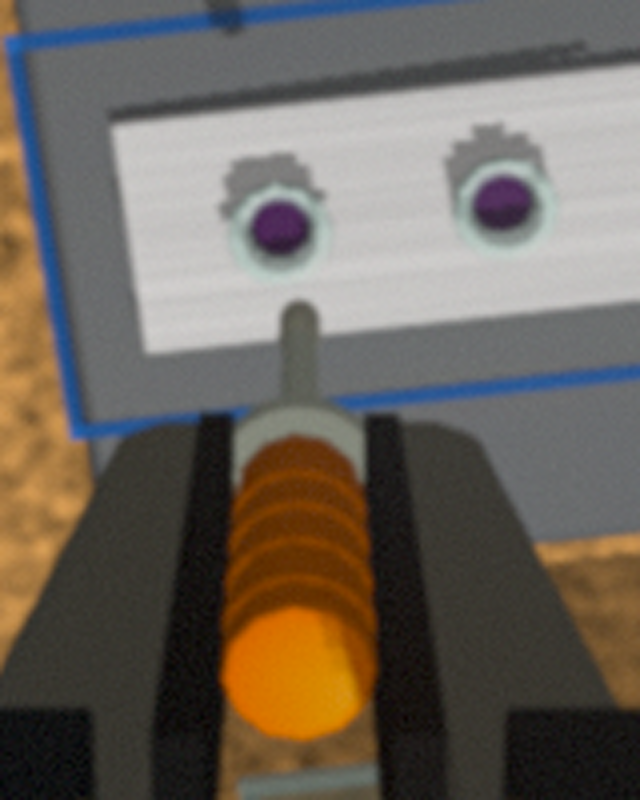

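```bash
python3 - <<'E'
from h import *
st();grab('wrist','w10'); crop('w10',240,180,400,380,4,'w10c')
E
```

```text
{'clock': 9.1, 'joint_pos': [-0.126, 0.3073, 1.7214, 0.0007, 1.1136, 1.6507], 'dq': [0.0346, -0.0043, 0.0012, 0.0051, 0.0038, 0.0025], 'joint_torque': [-1.7744, -55.4703, -33.0364, -0.17, -0.1502, -0.1138], 'position': [0.5846, -0.0723, 0.2051], 'ee_rot': [-3.141, 0.0008, -0.2062], 'wrist_force': [0.7142, 0.4316, 0.1506], 'ft_torque': [0.1117, 0.0241, -0.0119], 'width': 0.0144}
```

View pics/w10c.png

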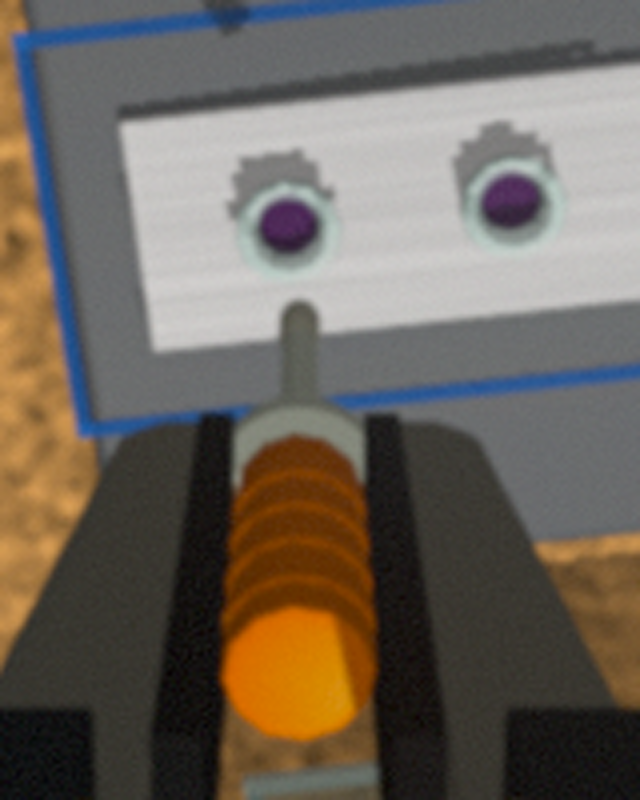

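```bash
python3 - <<'E'
from h import *
z0=.2051-.0851
C=eyes.get_calibration('wrist')['pose'][:3,3]; print(C)
print('tip',px('w10',314.6,256.5,.015+z0),'top',px('w10',314.6-.0,347.5,.120+z0))
print('v',[np.round(px('w10',u,v,.097),4).tolist() for u,v in [(312.4,237.6),(368.1,231.4)]])
print(proj('w10',[.5846,-.0723,.134]))
move([.5855,-.0722,.205],np.radians(78.4))
E
```

```text
[ 0.66293532 -0.0880431   0.37495433]
tip [ 0.58364271 -0.07244337  0.135     ] top [ 0.58346825 -0.07241232  0.24      ]
v [[0.5852, -0.0712, 0.097], [0.5816, -0.1103, 0.097]]
(np.float64(314.05713699551023), np.float64(254.58880066035022))
shift [0.0021, 0.0014, 0.0005] turn [-0.0004, 0.0004, -0.0016] dist 0.001
```

```bash
python3 - <<'E'
from h import *
move([.586,-.0715,.155],np.radians(78.4)); st()
E
```

```text
shift [0.0031, -0.0005, 0.1255] turn [-0.0004, 0.0004, -0.0016] dist 0.05
{'clock': 9.15, 'joint_pos': [-0.1246, 0.3072, 1.7213, 0.0008, 1.1137, 1.6508], 'dq': [0.0215, -0.0034, -0.0014, 0.0006, -0.0002, -0.002], 'joint_torque': [-1.3866, -55.2622, -32.7767, -0.0864, -0.1019, -0.0295], 'position': [0.5848, -0.0715, 0.2052], 'ee_rot': [-3.1409, 0.0006, -0.2049], 'wrist_force': [-0.1656, 0.2729, 0.2049], 'ft_torque': [0.0459, -0.0202, 0.0555], 'width': 0.0141}
```

drive_tool(plan=[[[0.003,-0.001,0.03],[0,0,0]],[[0.003,-0.001,0.07],[0,0,0]],[[0.003,-0.001,0.105],[0,0,0]],[[0.003,-0.001,0.125],[0,0,0]]])

```text
clock: 9.55
position: [0.5852, -0.0702, 0.1533]
ee_rot: [-3.141, 0.003, -0.204]
wrist_force: [-0.4, 0.3, -0.3]
width: 0.0146
```

```bash
python3 - <<'E'
from h import *
st();grab('wrist','w11'); crop('w11',220,180,420,430,3,'w11c'); st()
move([.586,-.0715,.155],np.radians(78.4))
E
```

```text
{'clock': 9.55, 'joint_pos': [-0.1224, 0.3647, 1.766, 0.001, 1.0137, 1.6515], 'dq': [-0.008, 0.0813, 0.0529, -0.0009, -0.1433, -0.0007], 'joint_torque': [0.0193, -58.1021, -30.841, 0.0138, -0.0168, 0.0054], 'position': [0.5852, -0.0702, 0.1533], 'ee_rot': [-3.141, 0.0028, -0.2036], 'wrist_force': [-0.3546, 0.2704, -0.2935], 'ft_torque': [0.0711, 0.0164, -0.0407], 'width': 0.0146}
{'clock': 9.6, 'joint_pos': [-0.1228, 0.3655, 1.7666, 0.001, 1.0133, 1.6514], 'dq': [-0.0059, -0.0158, -0.0154, -0.0006, 0.0406, -0.002], 'joint_torque': [0.0877, -61.2572, -33.0232, 0.0175, -0.0961, 0.0045], 'position': [0.5848, -0.0704, 0.1525], 'ee_rot': [-3.1411, 0.0039, -0.2039], 'wrist_force': [-0.9191, -0.0834, -0.4648], 'ft_torque': [0.08, 0.0358, 0.0463], 'width': 0.0142}
shift [0.0035, 0.0021, -0.0062] turn [-0.0003, 0.0025, -0.0009] dist 0.003
```

View pics/w11c.png

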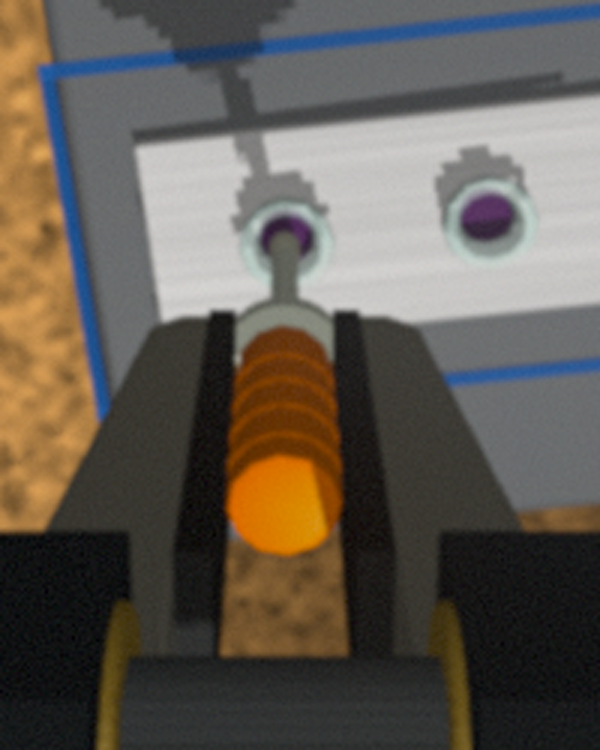

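```bash
python3 - <<'E'
from h import *
for z in (.0815,.097): 
    u,v=proj('w11',[.5842,-.0703,z]); print(z,(u-220)*3,(v-180)*3)
print(px('w11',220+287/3,180+240/3,.097))
E
```

```text
0.0815 283.4828706827098 226.15875470440264
0.097 283.45812019819743 251.57264760968252
[ 0.58639576 -0.07145317  0.097     ]
```

```bash
python3 - <<'E'
from h import *
st();move([.5868,-.0715,.108],np.radians(78.4))
E
```

```text
{'clock': 9.6, 'joint_pos': [-0.1228, 0.3655, 1.7666, 0.001, 1.0133, 1.6514], 'dq': [-0.0059, -0.0158, -0.0154, -0.0006, 0.0406, -0.002], 'joint_torque': [0.0877, -61.2572, -33.0232, 0.0175, -0.0961, 0.0045], 'position': [0.5848, -0.0704, 0.1525], 'ee_rot': [-3.1411, 0.0039, -0.2039], 'wrist_force': [-0.9191, -0.0834, -0.4648], 'ft_torque': [0.08, 0.0358, 0.0463], 'width': 0.0142}
shift [0.006, 0.0018, 0.1113] turn [-0.0003, 0.0025, -0.0009] dist 0.045
```

drive_tool(plan=[[[0.006,0.002,-0.002],[0,0.002,0]],[[0.006,0.002,0],[0,0.002,0]],[[0.006,0.002,0.02],[0,0.002,0]],[[0.006,0.002,0.04],[0,0.002,0]],[[0.006,0.002,0.06],[0,0.002,0]]])

```text
clock: 10.1
position: [0.5875, -0.0717, 0.1285]
ee_rot: [-3.141, -0.001, -0.204]
wrist_force: [0.9, -0.1, 3.6]
width: 0.0141
```

```bash
python3 - <<'E'
from h import *
st();move([.5868,-.0715,.1085],np.radians(78.4))
E
```

```text
{'clock': 10.1, 'joint_pos': [-0.1244, 0.396, 1.7825, 0.0008, 0.9621, 1.65], 'dq': [-0.0003, 0.1023, 0.0621, -0.0002, -0.1585, -0.0005], 'joint_torque': [-0.1172, -56.4, -27.2282, -0.0742, 0.5703, -0.0002], 'position': [0.5875, -0.0717, 0.1285], 'ee_rot': [-3.1409, -0.001, -0.204], 'wrist_force': [0.8771, -0.1093, 3.629], 'ft_torque': [0.1381, -0.2541, 0.002], 'width': 0.0141}
shift [-0.002, -0.0001, 0.05] turn [-0.0005, -0.0006, -0.001] dist 0.02
```

drive_tool(plan=[[[-0.001,0,0.013],[0,0,0]],[[-0.001,0,0.026],[0,0,0]],[[-0.001,0,0.038],[0,0,0]],[[-0.001,0,0.046],[0,0,0]]])

```text
clock: 10.5
position: [0.5873, -0.0716, 0.1098]
ee_rot: [-3.141, -0.001, -0.204]
wrist_force: [1.3, 0.4, 3.9]
width: 0.0145
```

```bash
python3 - <<'E'
from h import *
st();
E
```

```text
{'clock': 10.5, 'joint_pos': [-0.1243, 0.4192, 1.7961, 0.0008, 0.925, 1.6501], 'dq': [-0.0002, 0.0392, 0.0178, -0.001, -0.0581, 0.0018], 'joint_torque': [-0.0298, -56.3354, -25.8064, -0.0064, 0.5582, -0.0001], 'position': [0.5873, -0.0716, 0.1098], 'ee_rot': [-3.1409, -0.0012, -0.204], 'wrist_force': [1.2566, 0.3661, 3.9338], 'ft_torque': [-0.0177, -0.3093, 0.0077], 'width': 0.0145}
```

Expected home is a TCP z of about 0.108, so I'll go down in small steps until the force jumps.

drive_tool(plan=[[[0,0,0.002],[0,0,0]],[[0,0,0.004],[0,0,0]],[[0,0,0.004],[0,0,0]]])

```text
clock: 10.8
position: [0.5874, -0.0717, 0.1082]
ee_rot: [-3.141, -0.001, -0.204]
wrist_force: [1.3, 0.7, 2.5]
width: 0.0143
```

drive_tool(plan=[[[0,0,0.002],[0,0,0]],[[0,0,0.004],[0,0,0]],[[0,0,0.004],[0,0,0]]])

```text
clock: 11.1
position: [0.5876, -0.0717, 0.108]
ee_rot: [-3.141, -0.002, -0.204]
wrist_force: [-2.7, 1.0, 16.3]
width: 0.0143
```

drive_tool(plan=[[[0,0,-0.001],[0,0,0]],[[0,0,-0.001],[0,0,0]],[[0,0,-0.001],[0,0,0]],[[0,0,-0.06],[0,0,0]],[[0,0,-0.15],[0,0,0]]], hand=0)

```text
clock: 11.6
position: [0.5853, -0.0715, 0.1661]
ee_rot: [-3.141, 0.004, -0.204]
wrist_force: [1.5, -0.4, -0.5]
width: 0.046
```

```bash
python3 - <<'E'
from h import *
st();grab('wrist','w12');move([.48,.126,.22],np.radians(78.4))
crop('w12',240,150,500,420,3,'w12c')
E
```

```text
{'clock': 11.6, 'joint_pos': [-0.1244, 0.3511, 1.7538, 0.0007, 1.0406, 1.6501], 'dq': [0.0004, -0.4492, -0.3216, -0.0015, 0.7286, -0.0004], 'joint_torque': [0.0061, -52.2862, -28.1355, 0.0102, -1.4081, -0.0008], 'position': [0.5853, -0.0715, 0.1661], 'ee_rot': [-3.1413, 0.0039, -0.2041], 'wrist_force': [1.4842, -0.4231, -0.5257], 'ft_torque': [0.0723, 0.0237, 0.0138], 'width': 0.046}
shift [-0.3672, -0.4294, -0.1183] turn [-0.0007, -0.0038, -0.001] dist 0.231
```

View pics/w12c.png

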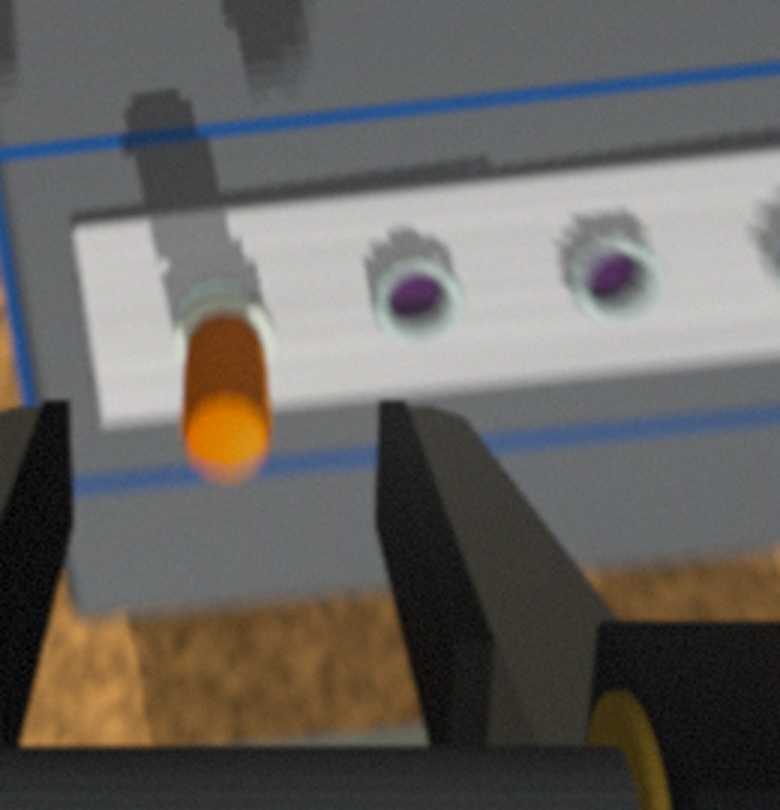

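Swab 1 is upright with its skirt on the rim of vial 4. Next is swab 2.

```bash
python3 - <<'E'
from h import *
st();move([.546,.119,.2],np.radians(78.4))
E
```

```text
{'clock': 11.65, 'joint_pos': [-0.1244, 0.3437, 1.7464, 0.0007, 1.0455, 1.6501], 'dq': [0.0015, 0.0081, -0.0174, -0.0016, -0.1261, -0.0004], 'joint_torque': [-0.0103, -36.0406, -17.4711, 0.0047, -0.1402, -0.0007], 'position': [0.5893, -0.0719, 0.1734], 'ee_rot': [-3.1405, -0.0059, -0.204], 'wrist_force': [2.3412, -0.4813, 4.8945], 'ft_torque': [0.057, -0.1042, 0.0258], 'width': 0.0459}
shift [-0.2023, -0.4456, -0.0673] turn [-0.0007, -0.0038, -0.001] dist 0.198
```

drive_tool(plan=[[[0,0,-0.065],[0,0,0]],[[-0.05,-0.11,-0.067],[0,0,0]],[[-0.1,-0.22,-0.067],[0,0,0]],[[-0.15,-0.33,-0.067],[0,0,0]],[[-0.2,-0.44,-0.067],[0,0,0]]])

```text
clock: 12.15
position: [0.5456, 0.118, 0.1996]
ee_rot: [-3.141, -0.006, -0.205]
wrist_force: [1.4, 0.1, 1.0]
width: 0.0462
```

```bash
python3 - <<'E'
from h import *
st();move([.546,.119,.135],np.radians(78.4))
E
```

```text
{'clock': 12.15, 'joint_pos': [0.2113, 0.2622, 1.7972, -0.0016, 1.0767, 1.9876], 'dq': [0.8722, -0.0333, 0.0457, -0.0062, -0.0175, 0.8631], 'joint_torque': [-7.5295, -52.6793, -30.7459, -0.0494, 0.1994, -1.4546], 'position': [0.5456, 0.118, 0.1996], 'ee_rot': [-3.1407, -0.0055, -0.2047], 'wrist_force': [1.3794, 0.1074, 1.0412], 'ft_torque': [0.0736, 0.0343, -0.0335], 'width': 0.0462}
shift [-0.0003, -0.0024, 0.1614] turn [-0.0006, -0.0035, -0.0014] dist 0.065
```

drive_tool(plan=[[[0,-0.002,0],[0,-0.003,0]],[[0,-0.002,0.05],[0,-0.003,0]],[[0,-0.002,0.11],[0,-0.003,0]],[[0,-0.002,0.15],[0,-0.003,0]],[[0,-0.002,0.16],[0,-0.003,0]]], hand=0.3)

```text
clock: 12.65
position: [0.5448, 0.118, 0.1334]
ee_rot: [3.141, 0.003, -0.205]
wrist_force: [0.4, -1.0, 0.3]
width: 0.032
```

```bash
python3 - <<'E'
from h import *
st();grab('wrist','w13');crop('w13',240,200,400,440,3,'w13c')
E
```

```text
{'clock': 12.65, 'joint_pos': [0.2104, 0.3433, 1.8511, 0.0004, 0.9498, 1.9857], 'dq': [-0.0013, 0.027, 0.0007, 0.001, -0.0528, 0.0041], 'joint_torque': [0.2179, -53.9769, -28.876, -0.0034, -0.3743, -0.0023], 'position': [0.5448, 0.118, 0.1334], 'ee_rot': [3.1408, 0.0025, -0.2048], 'wrist_force': [0.43, -0.9769, 0.2831], 'ft_torque': [0.0223, 0.0326, 0.0359], 'width': 0.032}
```

View pics/w13c.png

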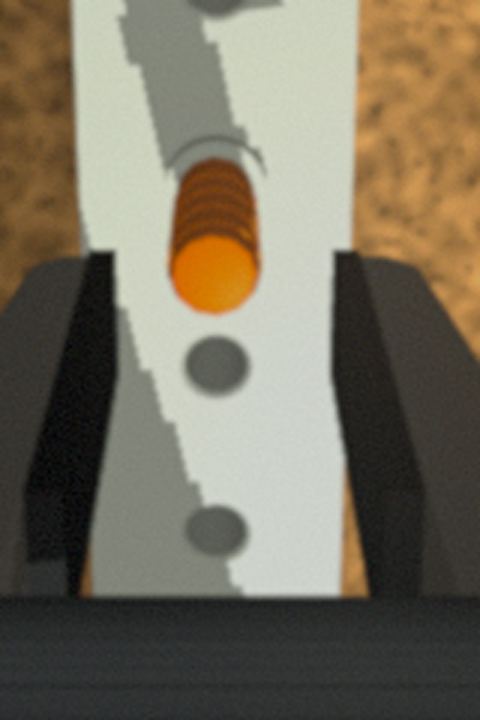

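```bash
python3 - <<'E'
from h import *
q=px('w13',240+214.5/3-.33,200+275/3-.33,.12);print(q, px('w13',240+217/3-.33,200+365/3-.33,.074))
move([q[0]+.0008,q[1],.085],np.radians(78.4))
E
```

```text
[0.54541146 0.11915449 0.12      ] [0.50607868 0.12717194 0.074     ]
shift [0.0023, -0.0033, 0.1222] turn [0.0003, 0.0012, -0.0016] dist 0.049
```

drive_tool(plan=[[[0.003,-0.004,0.04],[0,0,0]],[[0.003,-0.004,0.09],[0,0,0]],[[0.003,-0.004,0.117],[0,0,0]],[[0.003,-0.004,0.117],[0,0,0]],[[0.003,-0.004,0.117],[0,0,0]]])

```text
clock: 13.2
position: [0.547, 0.1193, 0.0877]
ee_rot: [3.141, 0.002, -0.205]
wrist_force: [-0.1, 0.8, 0.1]
width: 0.0322
```

drive_tool(plan=[[[0,0,0],[0,0,0]],[[0,0,0],[0,0,0]],[[0,0,0],[0,0,0]],[[0,0,0],[0,0,0]]], hand=1)

```text
clock: 13.6
position: [0.5476, 0.1194, 0.0885]
ee_rot: [-3.141, 0.0, -0.205]
wrist_force: [-0.0, -0.8, 5.6]
width: 0.0146
```

```bash
python3 - <<'E'
from h import *
st();grab('wrist','w14');crop('w14',240,230,400,430,3,'w14c')
E
```

```text
{'clock': 13.6, 'joint_pos': [0.2118, 0.4073, 1.877, 0.0004, 0.8574, 1.9874], 'dq': [-0.0011, -0.0005, -0.0006, 0.0, -0.0008, 0.0005], 'joint_torque': [0.1694, -52.7627, -24.5913, 0.0658, -0.236, 0.0004], 'position': [0.5476, 0.1194, 0.0885], 'ee_rot': [-3.1413, 0.0002, -0.205], 'wrist_force': [-0.0137, -0.7856, 5.6058], 'ft_torque': [-0.003, 0.0815, -0.0113], 'width': 0.0146}
```

View pics/w14c.png

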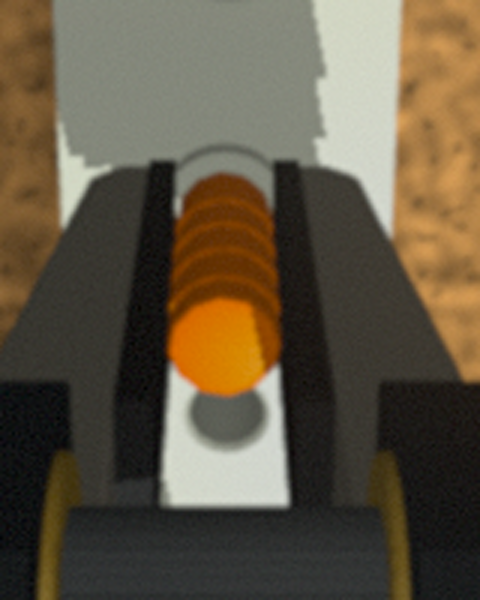

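```bash
python3 - <<'E'
from h import *
print(px('w14',240+223/3-.33,230+345/3-.33,.12))
E
```

```text
[0.54561409 0.11972005 0.12      ]
```

drive_tool(plan=[[[0,0,-0.05],[0,0,0]],[[0,0,-0.13],[0,0,0]],[[0,0,-0.23],[0,0,0]],[[0,0,-0.3],[0,0,0]],[[0.01,0.05,-0.3],[0,0,0]]])

```text
clock: 14.15
position: [0.55, 0.1007, 0.2129]
ee_rot: [-3.138, -0.006, -0.203]
wrist_force: [1.1, 0.1, -0.1]
width: 0.0141
```

```bash
python3 - <<'E'
from h import *
st();move([.581,-.1515,.208],np.radians(78.4))
E
```

```text
{'clock': 14.15, 'joint_pos': [0.1778, 0.2488, 1.7832, 0.0011, 1.1025, 1.9514], 'dq': [-0.3871, -0.0291, 0.1496, -0.0159, -0.0701, -0.3869], 'joint_torque': [4.6616, -52.2062, -33.5436, 0.2482, 0.8426, 1.0456], 'position': [0.55, 0.1007, 0.2129], 'ee_rot': [-3.138, -0.0063, -0.2034], 'wrist_force': [1.1356, 0.0916, -0.146], 'ft_torque': [0.0087, 0.0215, -0.0221], 'width': 0.0141}
shift [0.2033, 0.6018, 0.0113] turn [-0.0023, -0.004, -0.0006] dist 0.254
```

drive_tool(plan=[[[0.02,0.1,-0.06],[0,0,0]],[[0.05,0.22,-0.07],[-0.002,-0.004,0]],[[0.09,0.33,-0.07],[-0.002,-0.004,0]],[[0.13,0.44,-0.07],[-0.002,-0.004,0]],[[0.17,0.53,-0.07],[-0.002,-0.004,0]]])

```text
clock: 14.65
position: [0.5733, -0.1231, 0.2407]
ee_rot: [-3.141, -0.0, -0.204]
wrist_force: [-0.1, 0.1, -0.2]
width: 0.0144
```

```bash
python3 - <<'E'
from h import *
st();move([.581,-.1517,.208],np.radians(78.4))
E
```

```text
{'clock': 14.65, 'joint_pos': [-0.2142, 0.269, 1.6906, 0.0002, 1.1817, 1.5605], 'dq': [-0.6165, 0.2498, -0.3274, 0.009, 0.0781, -0.6092], 'joint_torque': [3.2696, -57.061, -31.9137, -0.2067, -0.0499, 0.8169], 'position': [0.5733, -0.1231, 0.2407], 'ee_rot': [-3.1414, -0.0002, -0.204], 'wrist_force': [-0.082, 0.0763, -0.1508], 'ft_torque': [0.079, -0.0204, 0.0293], 'width': 0.0144}
shift [0.0334, 0.0662, 0.0819] turn [-0.0001, -0.0002, -0.001] dist 0.044
```

drive_tool(plan=[[[0.033,0.066,0.03],[0,0,0]],[[0.033,0.066,0.08],[0,0,0]],[[0.033,0.066,0.09],[0,0,0]],[[0.033,0.066,0.09],[0,0,0]],[[0.033,0.066,0.09],[0,0,0]]])

```text
clock: 15.15
position: [0.5811, -0.151, 0.2054]
ee_rot: [-3.141, -0.001, -0.203]
wrist_force: [0.1, -0.7, 0.4]
width: 0.0142
```

```bash
python3 - <<'E'
from h import *
st();grab('wrist','w15');crop('w15',220,180,420,400,3,'w15c')
E
```

```text
{'clock': 15.15, 'joint_pos': [-0.2569, 0.3235, 1.6977, 0.0003, 1.1198, 1.5168], 'dq': [0.0032, -0.0069, -0.0069, -0.0022, -0.0029, -0.0005], 'joint_torque': [-0.4362, -55.7048, -32.3008, -0.0003, -0.0632, 0.0021], 'position': [0.5811, -0.151, 0.2054], 'ee_rot': [-3.1413, -0.0007, -0.203], 'wrist_force': [0.0507, -0.6965, 0.386], 'ft_torque': [0.0672, 0.0042, 0.0083], 'width': 0.0142}
```

View pics/w15c.png

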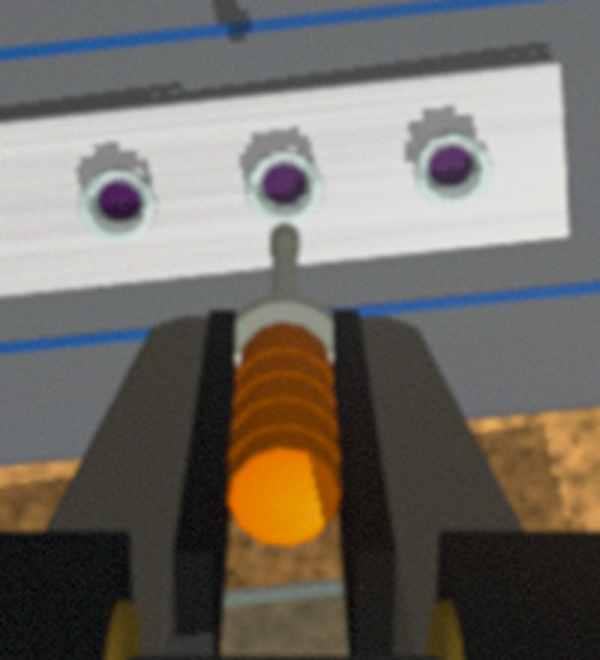

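```bash
python3 - <<'E'
from h import *
z0=.2054-.0885
c=lambda u,v:(220+u/3-.33,180+v/3-.33)
print('tip',px('w15',*c(285,229),.015+z0),'v2',px('w15',*c(284,187),.097))
move([.5815,-.1510,.155],np.radians(78.4))
E
```

```text
tip [ 0.57933188 -0.15104022  0.1319    ] v2 [ 0.578168   -0.15057641  0.097     ]
shift [0.0004, -0.0, 0.1267] turn [-0.0001, -0.0008, -0.0003] dist 0.051
```

drive_tool(plan=[[[0,0,0.04],[0,0,0]],[[0,0,0.08],[0,0,0]],[[0,0,0.11],[0,0,0]],[[0,0,0.13],[0,0,0]],[[0,0,0.13],[0,0,0]]])

```text
clock: 15.7
position: [0.5809, -0.1506, 0.153]
ee_rot: [-3.141, -0.0, -0.202]
wrist_force: [-0.3, 0.0, -0.2]
width: 0.0143
```

```bash
python3 - <<'E'
from h import *
st();grab('wrist','w16');crop('w16',220,180,420,400,3,'w16c');move([.5812,-.1511,.1125],np.radians(78.4))
E
```

```text
{'clock': 15.7, 'joint_pos': [-0.2563, 0.379, 1.7448, 0.0004, 1.0178, 1.5168], 'dq': [-0.0026, -0.0152, -0.0166, -0.0004, 0.0177, -0.0008], 'joint_torque': [0.0698, -58.1083, -30.5527, 0.0202, -0.352, 0.0007], 'position': [0.5809, -0.1506, 0.153], 'ee_rot': [-3.1413, -0.0, -0.2025], 'wrist_force': [-0.2535, 0.0131, -0.1936], 'ft_torque': [0.0285, 0.014, -0.0203], 'width': 0.0143}
shift [-0.0002, 0.0008, 0.1029] turn [-0.0001, -0.0006, -0.0001] dist 0.041
```

View pics/w16c.png

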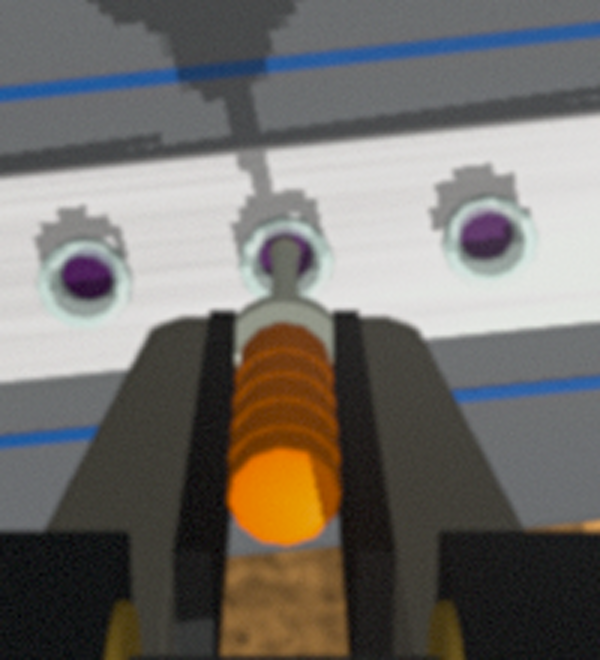

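The tip is in the mouth of vial 2, centred. I'll push it down.

drive_tool(plan=[[[0.001,0.001,0.025],[0,0,0]],[[0.001,0.001,0.05],[0,0,0]],[[0.001,0.001,0.07],[0,0,0]],[[0.001,0.001,0.09],[0,0,0]],[[0.001,0.001,0.1],[0,0,0]]])

```text
clock: 16.25
position: [0.582, -0.1514, 0.113]
ee_rot: [-3.141, -0.001, -0.203]
wrist_force: [1.5, 0.0, 2.9]
width: 0.0143
```

drive_tool(plan=[[[0,0,0.003],[0,0,0]],[[0,0,0.005],[0,0,0]],[[0,0,0.005],[0,0,0]]])

```text
clock: 16.55
position: [0.5823, -0.1514, 0.1115]
ee_rot: [-3.141, -0.002, -0.203]
wrist_force: [0.7, 0.7, 8.1]
width: 0.0142
```

drive_tool(plan=[[[0,0,0.002],[0,0,0]],[[0,0,0.004],[0,0,0]],[[0,0,0.004],[0,0,0]]])

```text
clock: 16.85
position: [0.5825, -0.1515, 0.1114]
ee_rot: [-3.141, -0.002, -0.203]
wrist_force: [-3.4, 0.8, 16.7]
width: 0.0144
```

drive_tool(plan=[[[0,0,-0.001],[0,0,0]],[[0,0,-0.001],[0,0,0]],[[0,0,-0.001],[0,0,0]],[[0,0,-0.06],[0,0,0]],[[0,0,-0.15],[0,0,0]]], hand=0)

```text
clock: 17.35
position: [0.5802, -0.1509, 0.1694]
ee_rot: [-3.141, 0.003, -0.203]
wrist_force: [0.2, 0.7, -0.1]
width: 0.0458
```

drive_tool(plan=[[[0,0,-0.08],[0,0,0]],[[-0.03,-0.05,-0.14],[0,0,0]],[[-0.1,-0.16,-0.14],[0,0,0]],[[-0.17,-0.27,-0.14],[0,0,0]],[[-0.2,-0.38,-0.14],[0,0,0]]])

```text
clock: 17.85
position: [0.5305, 0.0149, 0.2254]
ee_rot: [-3.142, 0.005, -0.204]
wrist_force: [-0.3, -0.1, 0.2]
width: 0.0463
```

```bash
python3 - <<'E'
from h import *
st();move([.45,.13,.23],np.radians(78.4))
E
```

```text
{'clock': 17.85, 'joint_pos': [0.0246, 0.1981, 1.8191, 0.0013, 1.1291, 1.7989], 'dq': [0.937, -0.0622, 0.0727, 0.0049, -0.036, 0.9235], 'joint_torque': [-8.6483, -49.6266, -31.23, -0.1128, 0.3675, -1.6735], 'position': [0.5305, 0.0149, 0.2254], 'ee_rot': [-3.1415, 0.0048, -0.2041], 'wrist_force': [-0.3173, -0.0657, 0.1841], 'ft_torque': [0.0363, -0.0184, -0.0407], 'width': 0.0463}
shift [-0.2555, -0.2409, -0.0102] turn [-0.0, 0.0031, -0.001] dist 0.141
```

drive_tool(plan=[[[-0.08,-0.08,-0.01],[0,0,0]],[[-0.16,-0.16,-0.01],[0,0,0]],[[-0.22,-0.24,-0.01],[0,0,0]],[[-0.22,-0.24,-0.01],[0,0,0]],[[-0.22,-0.24,-0.01],[0,0,0]]], hand=-1)

```text
clock: 18.35
position: [0.4634, 0.1273, 0.2297]
ee_rot: [3.141, 0.005, -0.202]
wrist_force: [0.3, 0.2, 0.2]
width: 0.0839
```

```bash
python3 - <<'E'
from h import *
st();grab('wrist','w17');grab('top','t17');crop('t17',200,220,450,320,3,'t17c')
E
```

```text
{'clock': 18.35, 'joint_pos': [0.2636, 0.1124, 1.9126, 0.0021, 1.1213, 2.0352], 'dq': [-0.0366, 0.0101, -0.0131, -0.0049, -0.0022, -0.0045], 'joint_torque': [1.5941, -41.6229, -32.2886, 0.1548, 0.0152, 0.1539], 'position': [0.4634, 0.1273, 0.2297], 'ee_rot': [3.1412, 0.0051, -0.2017], 'wrist_force': [0.3167, 0.2031, 0.1782], 'ft_torque': [0.0988, -0.0048, -0.0496], 'width': 0.0839}
```

View pics/w17.png

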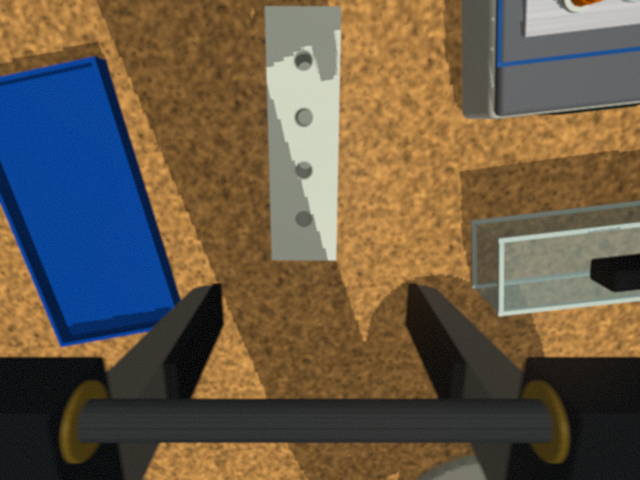

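View pics/t17.png

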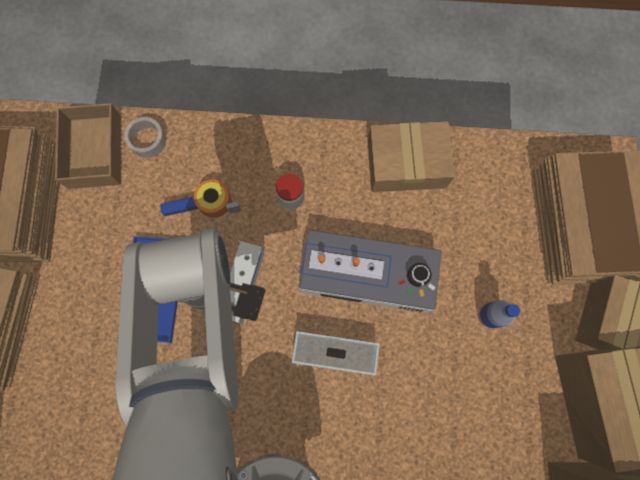

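The rack is now empty, with holes at (303,61), (304,118), (303,171) and (304,218). Both swabs stand in vials 4 and 2. I'll take the rack position and yaw from the holes.

```bash
python3 - <<'E'
from h import *
P=[px('w17',u,v,.074) for u,v in [(303,61),(304,118),(303.5,171),(304,218.5)]]
print(np.round(P,4)); c=np.mean(P,0); d=P[0]-P[3]; a=np.arctan2(d[1],d[0]); print('c',c,np.degrees(a))
move([c[0],c[1],.04],a+np.pi/2)
for u,v in [(98,58),(63,345),(181,303),(172,315)]: print('tray',px('w17',u,v,.02))
E
```

```text
[[0.5829 0.1111 0.074 ]
 [0.5437 0.1186 0.074 ]
 [0.5047 0.1273 0.074 ]
 [0.4671 0.1348 0.074 ]]
c [0.52461133 0.12297368 0.074     ] -11.570522420264126
shift [0.1522, -0.023, 0.4735] turn [0.0003, 0.0032, -0.0014] dist 0.199
tray [0.62677526 0.28151367 0.02      ]
tray [0.37209926 0.41319907 0.02      ]
tray [0.39358346 0.27863096 0.02      ]
tray [0.38255634 0.29151003 0.02      ]
```

drive_tool(plan=[[[0.08,-0.012,0.01],[0,0.003,0]],[[0.153,-0.025,0.08],[0,0.003,0]],[[0.153,-0.025,0.2],[0,0.003,0]],[[0.153,-0.025,0.3],[0,0.003,0]],[[0.153,-0.025,0.36],[0,0.003,0]]], hand=-1)

```text
clock: 18.95
position: [0.5242, 0.1216, 0.082]
ee_rot: [3.139, 0.004, -0.206]
wrist_force: [-0.0, 0.1, 0.0]
width: 0.0919
```

```bash
python3 - <<'E'
from h import *
st();grab('wrist','w18');move([.525,.1235,.04],np.radians(78.4))
E
```

```text
{'clock': 18.95, 'joint_pos': [0.2255, 0.39, 1.9256, -0.0007, 0.8304, 2.0033], 'dq': [0.0034, 0.3254, 0.1311, 0.0, -0.4781, 0.0011], 'joint_torque': [-0.0915, -56.0192, -25.8317, -0.0187, 0.3008, -0.0021], 'position': [0.5242, 0.1216, 0.082], 'ee_rot': [3.1393, 0.0038, -0.2065], 'wrist_force': [-0.0015, 0.0639, 0.0158], 'ft_torque': [0.0758, 0.0482, -0.0029], 'width': 0.0919}
shift [0.0055, -0.0069, 0.0986] turn [0.0024, 0.0045, -0.0025] dist 0.04
```

View pics/w18.png

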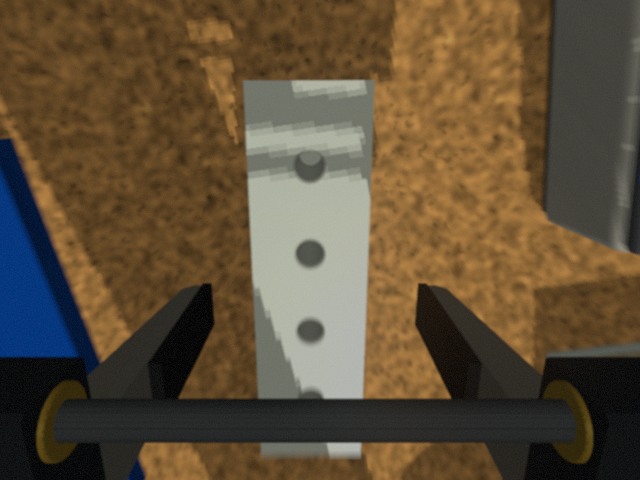

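The rack is centred between the fingers, so I'll descend and grip it.

drive_tool(plan=[[[0.005,-0.007,0.03],[0.002,0.004,0]],[[0.005,-0.007,0.07],[0.002,0.004,0]],[[0.005,-0.007,0.1],[0.002,0.004,0]],[[0.005,-0.007,0.105],[0.002,0.004,0]],[[0.005,-0.007,0.105],[0.002,0.004,0]]])

```text
clock: 19.5
position: [0.5251, 0.1231, 0.0376]
ee_rot: [3.141, 0.001, -0.207]
wrist_force: [0.1, 0.3, -0.9]
width: 0.0918
```

drive_tool(plan=[[[0,0,0],[0,0,0]],[[0,0,0],[0,0,0]],[[0,0,0],[0,0,0]],[[0,0,0],[0,0,0]],[[0,0,0],[0,0,0]]], hand=1, newtons=35)

```text
clock: 20.0
position: [0.5252, 0.1233, 0.0378]
ee_rot: [3.141, 0.001, -0.207]
wrist_force: [0.4, 2.2, 1.4]
width: 0.0538
```

drive_tool(plan=[[[0,0,0],[0,0,0]],[[0,0,-0.03],[0,0,0]],[[0,0,-0.08],[0,0,0]],[[0,0,-0.13],[0,0,0]],[[0,0,-0.18],[0,0,0]]])

```text
clock: 20.5
position: [0.5248, 0.1232, 0.111]
ee_rot: [3.141, 0.001, -0.207]
wrist_force: [0.6, -0.0, -2.9]
width: 0.0537
```

```bash
python3 - <<'E'
from h import *
st();grab('wrist','w19');move([.5,.344,.11],np.radians(89.5))
E
```

```text
{'clock': 20.5, 'joint_pos': [0.228, 0.3476, 1.9073, -0.0003, 0.8881, 2.0059], 'dq': [0.0005, -0.2908, -0.1341, 0.0001, 0.42, -0.0004], 'joint_torque': [0.0029, -52.033, -27.2501, -0.0153, -0.6824, 0.0003], 'position': [0.5248, 0.1232, 0.111], 'ee_rot': [3.1408, 0.0012, -0.207], 'wrist_force': [0.5798, -0.0301, -2.8851], 'ft_torque': [0.0592, -0.0234, -0.009], 'width': 0.0537}
shift [-0.1786, -0.5254, 0.0102] turn [-0.0005, -0.0018, -0.1262] dist 0.222
```

View pics/w19.png

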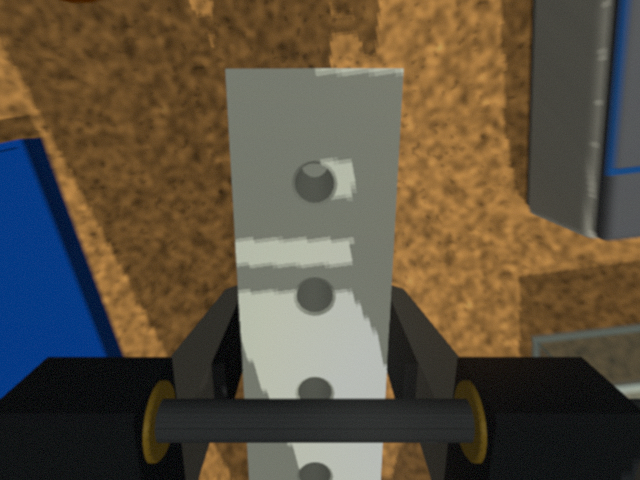

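drive_tool(plan=[[[-0.03,-0.1,0],[0,0,-0.04]],[[-0.07,-0.21,0],[0,0,-0.08]],[[-0.11,-0.32,0],[0,0,-0.126]],[[-0.15,-0.43,0],[0,0,-0.126]],[[-0.179,-0.525,0],[0,0,-0.126]]])

```text
clock: 21.05
position: [0.4988, 0.346, 0.114]
ee_rot: [-3.141, -0.002, -0.008]
wrist_force: [0.1, 0.6, -2.9]
width: 0.0539
```

```bash
python3 - <<'E'
from h import *
st();grab('wrist','w20');move([.5,.344,.042],np.radians(89.5))
E
```

```text
{'clock': 21.05, 'joint_pos': [0.6046, 0.4342, 1.7599, -0.0014, 0.9453, 2.1846], 'dq': [0.5772, 0.2571, -0.4199, -0.0105, 0.1615, 0.5774], 'joint_torque': [-2.6995, -64.8641, -27.1931, 0.2094, -0.1893, -0.8484], 'position': [0.4988, 0.346, 0.114], 'ee_rot': [-3.1412, -0.0024, -0.0084], 'wrist_force': [0.1454, 0.5901, -2.8763], 'ft_torque': [0.0134, -0.0192, 0.0142], 'width': 0.0539}
shift [0.0018, 0.0195, 0.1808] turn [-0.0028, -0.0025, 0.0008] dist 0.073
```

View pics/w20.png

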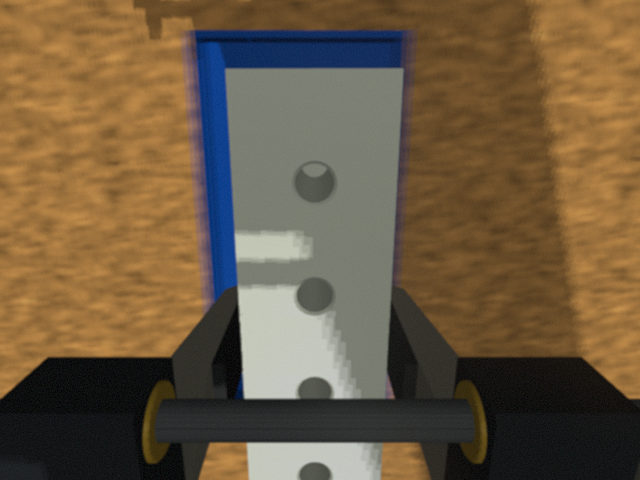

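```bash
python3 - <<'E'
from h import *
st();grab('wrist','w21');crop('w21',160,10,460,320,2,'w21c')
E
```

```text
{'clock': 21.1, 'joint_pos': [0.6104, 0.4366, 1.7548, 0.0016, 0.9444, 2.1878], 'dq': [-0.0614, -0.0318, 0.0458, -0.0145, -0.0163, -0.1107], 'joint_torque': [-8.4317, -64.6379, -20.2599, -2.0677, 2.1077, -0.3729], 'position': [0.499, 0.3515, 0.1144], 'ee_rot': [-3.1372, -0.004, -0.0075], 'wrist_force': [0.6687, 5.682, -2.1019], 'ft_torque': [0.4563, -0.0285, 0.0014], 'width': 0.0535}
```

View pics/w21c.png

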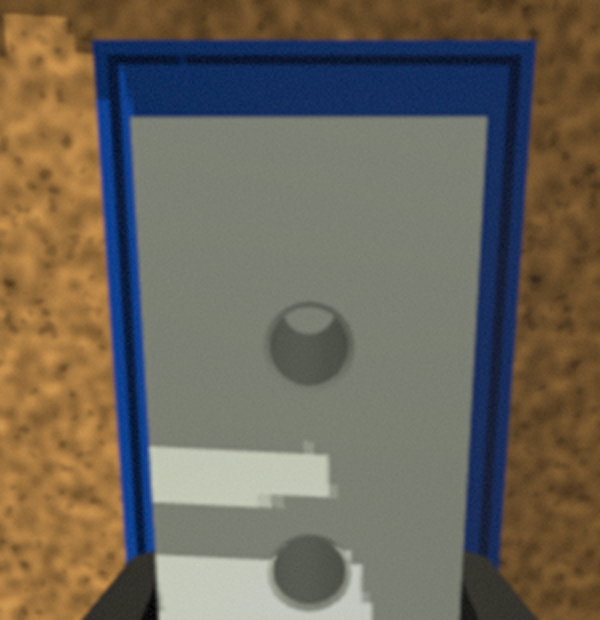

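```bash
python3 - <<'E'
from h import *
a=px('w21',160+94/2,10+41/2,.02);b=px('w21',160+535/2,10+41/2,.02);print(a,b)
st();move([.5,.346,.042],np.radians(89.5))
E
```

```text
[0.62983576 0.41358447 0.02      ] [0.62885342 0.28476522 0.02      ]
{'clock': 21.15, 'joint_pos': [0.6071, 0.4354, 1.7574, -0.0002, 0.9442, 2.1835], 'dq': [-0.0627, -0.0176, 0.0516, -0.0351, 0.0083, -0.0554], 'joint_torque': [2.2084, -61.3125, -30.6591, 0.3224, -0.0509, 0.7207], 'position': [0.4993, 0.3485, 0.1142], 'ee_rot': [-3.1391, -0.0038, -0.0055], 'wrist_force': [0.0812, -0.5464, -3.0375], 'ft_torque': [-0.0143, -0.0776, -0.0397], 'width': 0.054}
shift [0.0012, 0.0068, 0.1804] turn [-0.0016, -0.0024, 0.0021] dist 0.072
```

drive_tool(plan=[[[0.001,0.005,0.04],[-0.001,-0.002,0]],[[0.001,0.005,0.09],[-0.001,-0.002,0]],[[0.001,0.005,0.14],[-0.001,-0.002,0]],[[0.001,0.005,0.165],[-0.001,-0.002,0]],[[0.001,0.005,0.172],[-0.001,-0.002,0]]])

```text
clock: 21.65
position: [0.499, 0.3449, 0.0433]
ee_rot: [3.14, 0.002, -0.007]
wrist_force: [0.3, 0.3, -4.2]
width: 0.0541
```

drive_tool(plan=[[[0,0,0.003],[0,0,0]],[[0,0,0.006],[0,0,0]]])

```text
clock: 21.85
position: [0.4993, 0.3444, 0.0418]
ee_rot: [3.14, 0.002, -0.007]
wrist_force: [-4.4, -5.3, 13.1]
width: 0.0537
```

drive_tool(plan=[[[0,0,-0.001],[0,0,0]],[[0,0,-0.001],[0,0,0]],[[0,0,-0.001],[0,0,0]],[[0,0,-0.04],[0,0,0]],[[0,0,-0.12],[0,0,0]]], hand=-0.5)

```text
clock: 22.35
position: [0.498, 0.3436, 0.0892]
ee_rot: [3.138, 0.005, -0.007]
wrist_force: [0.0, 0.1, 0.3]
width: 0.0691
```

drive_tool(plan=[[[0,0,-0.1],[0,0,0]],[[0,0,-0.22],[0,0,0]],[[-0.03,0.1,-0.3],[0,0,0.02]],[[-0.06,0.22,-0.3],[0,0,0.04]],[[-0.1,0.34,-0.3],[0,0,0.045]]])

```text
clock: 22.85
position: [0.4589, 0.2097, 0.2124]
ee_rot: [3.14, 0.001, -0.077]
wrist_force: [0.1, -1.6, -0.8]
width: 0.0689
```

```bash
python3 - <<'E'
from h import *
st();move([.33,-.115,.21],np.radians(85.5)); grab('side','s22')
E
```

```text
{'clock': 22.85, 'joint_pos': [0.4266, 0.1684, 1.8874, -0.0014, 1.0877, 2.0755], 'dq': [-0.688, -0.5563, 0.7371, -0.0074, -0.1542, -0.6127], 'joint_torque': [8.5768, -41.4143, -35.3302, 0.3186, 0.2965, 1.3497], 'position': [0.4589, 0.2097, 0.2124], 'ee_rot': [3.1395, 0.0011, -0.0774], 'wrist_force': [0.0647, -1.6372, -0.7741], 'ft_torque': [-0.0004, -0.0392, 0.0014], 'width': 0.0689}
shift [-0.2584, 0.8342, 0.0081] turn [0.0013, 0.0007, 0.0007] dist 0.349
```

View pics/s22.png

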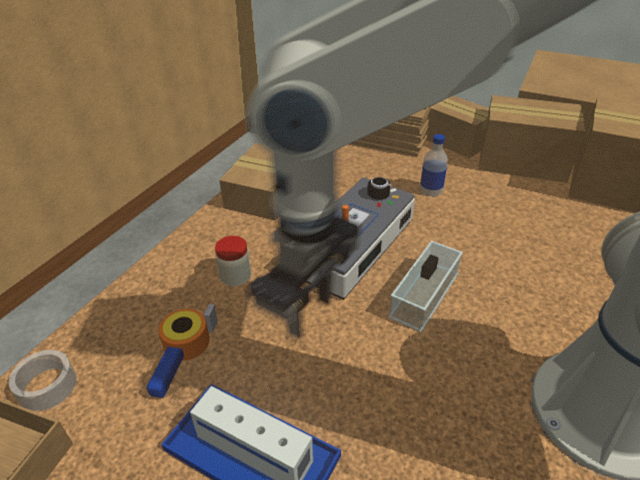

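The rack stands flat in the tray, and the hood is still on the table. Now I'll move over the hood.

drive_tool(plan=[[[-0.03,0.1,0],[0,0,0]],[[-0.07,0.22,0],[0,0,0]],[[-0.1,0.34,0],[0,0,0]],[[-0.14,0.46,0],[0,0,0]],[[-0.18,0.58,0],[0,0,0]]], hand=-1)

```text
clock: 23.4
position: [0.3644, -0.0224, 0.2143]
ee_rot: [3.134, 0.004, -0.077]
wrist_force: [0.4, -1.7, 0.7]
width: 0.0916
```

```bash
python3 - <<'E'
from h import *
move([.34,-.115,.21],np.radians(85.5))
E
```

```text
shift [-0.043, 0.2353, 0.0127] turn [0.0048, 0.0026, 0.0009] dist 0.096
```

drive_tool(plan=[[[-0.02,0.1,0],[0.004,0.002,0]],[[-0.043,0.2,0.01],[0.004,0.002,0]],[[-0.043,0.235,0.01],[0.004,0.002,0]],[[-0.043,0.235,0.01],[0.004,0.002,0]],[[-0.043,0.235,0.01],[0.004,0.002,0]]])

```text
clock: 23.9
position: [0.3402, -0.1148, 0.2117]
ee_rot: [3.141, -0.0, -0.079]
wrist_force: [0.3, 0.2, -0.0]
width: 0.0919
```

```bash
python3 - <<'E'
from h import *
st();grab('wrist','w23')
E
```

```text
{'clock': 23.9, 'joint_pos': [-0.3285, -0.0816, 2.1543, -0.0012, 1.0685, 1.3214], 'dq': [0.0287, 0.0059, 0.0044, -0.0004, -0.0031, 0.0006], 'joint_torque': [-1.2214, -25.6872, -31.7918, -0.0603, -0.0794, -0.0931], 'position': [0.3402, -0.1148, 0.2117], 'ee_rot': [3.1405, -0.0001, -0.0786], 'wrist_force': [0.3295, 0.2055, -0.044], 'ft_torque': [0.053, 0.0367, -0.0119], 'width': 0.0919}
```

View pics/w23.png

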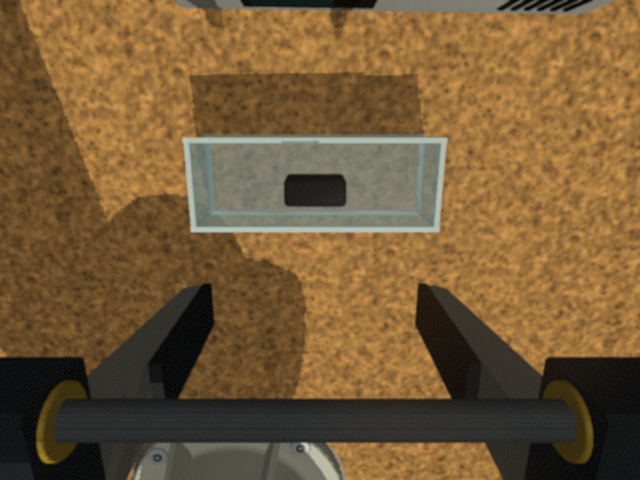

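```bash
python3 - <<'E'
from h import *
for u,v in [(285,175),(346,176),(345,207),(286,207)]: print(px('w23',u,v,.098))
h=[px('w23',u,v,.066) for u,v in [(184,140),(446,140),(439,231),(192,231)]]; print(np.round(h,4),np.mean(h,0)); d=h[0]-h[1];print(np.degrees(np.arctan2(d[1],d[0])))
move([.369,-.117,.0695],np.radians(85.5))
E
```

```text
[ 0.38507362 -0.09836864  0.098     ]
[ 0.38112606 -0.14014775  0.098     ]
[ 0.35949859 -0.13823164  0.098     ]
[ 0.36272851 -0.09688055  0.098     ]
[[ 0.413  -0.0231  0.066 ]
 [ 0.3977 -0.2183  0.066 ]
 [ 0.3275 -0.2137  0.066 ]
 [ 0.3428 -0.0177  0.066 ]] [ 0.37023153 -0.11821625  0.066     ]
85.54182397805755
shift [0.0723, 0.0007, 0.3551] turn [0.0007, 0.0001, 0.0008] dist 0.145
```

drive_tool(plan=[[[0.04,0.002,0.03],[0,0,0]],[[0.076,0.004,0.12],[0,0,0]],[[0.076,0.004,0.24],[0,0,0]],[[0.076,0.004,0.32],[0,0,0]],[[0.076,0.004,0.345],[0,0,0]]])

```text
clock: 24.45
position: [0.3686, -0.1166, 0.0711]
ee_rot: [-3.141, 0.005, -0.075]
wrist_force: [-0.3, 0.6, 0.4]
width: 0.0923
```

```bash
python3 - <<'E'
from h import *
st();move([.370,-.1178,.071],np.radians(85.5))
E
```

```text
{'clock': 24.45, 'joint_pos': [-0.3093, 0.2121, 2.241, -0.0015, 0.6936, 1.3378], 'dq': [-0.0085, 0.1556, 0.0308, 0.0008, -0.2146, -0.0043], 'joint_torque': [-0.1272, -36.5911, -21.0813, 0.0094, -0.5721, 0.0037], 'position': [0.3686, -0.1166, 0.0711], 'ee_rot': [-3.1413, 0.0052, -0.0752], 'wrist_force': [-0.2576, 0.5509, 0.4382], 'ft_torque': [0.0262, 0.0564, -0.015], 'width': 0.0923}
shift [0.0037, 0.0028, 0.0002] turn [-0.0002, 0.0033, 0.0021] dist 0.002
```

drive_tool(plan=[[[0.003,0.003,-0.001],[0,0.003,0.002]],[[0.003,0.003,-0.001],[0,0.003,0.002]],[[0.003,0.003,-0.001],[0,0.003,0.002]],[[0.003,0.003,-0.001],[0,0.003,0.002]],[[0.003,0.003,-0.001],[0,0.003,0.002]]], hand=1, newtons=25)

```text
clock: 24.95
position: [0.3705, -0.1181, 0.0724]
ee_rot: [3.141, -0.001, -0.078]
wrist_force: [0.4, -0.7, -0.1]
width: 0.0539
```

drive_tool(plan=[[[0,0,0],[0,0,0]],[[0,0,0],[0,0,0]],[[0,0,0],[0,0,0]]])

```text
clock: 25.25
position: [0.3708, -0.1183, 0.073]
ee_rot: [3.141, -0.002, -0.079]
wrist_force: [-1.4, 0.2, 9.1]
width: 0.0438
```

```bash
python3 - <<'E'
from h import *
st();grab('wrist','w24')
E
```

```text
{'clock': 25.25, 'joint_pos': [-0.3129, 0.2081, 2.2398, 0.0003, 0.6913, 1.3364], 'dq': [-0.0013, 0.0009, -0.0012, -0.0004, 0.0005, -0.0013], 'joint_torque': [-0.0094, -33.7535, -20.1221, -0.0356, -0.6332, -0.0152], 'position': [0.3708, -0.1183, 0.073], 'ee_rot': [3.1412, -0.0023, -0.0787], 'wrist_force': [-1.3695, 0.2168, 9.0507], 'ft_torque': [0.1398, 0.2112, -0.0175], 'width': 0.0438}
```

View pics/w24.png

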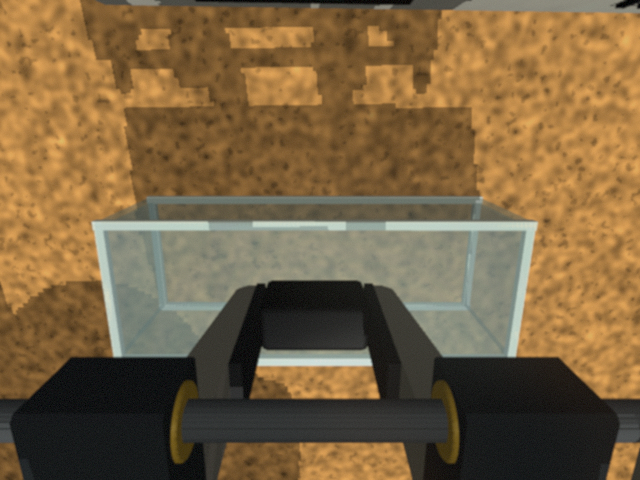

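drive_tool(plan=[[[0,0,-0.04],[0,0,0]],[[0,0,-0.15],[0,0,0]],[[0,0,-0.27],[0,0,0]],[[0,0,-0.39],[0,0,0]],[[0.03,0,-0.45],[0,0,0]]])

```text
clock: 25.8
position: [0.3825, -0.1194, 0.2567]
ee_rot: [3.14, -0.006, -0.079]
wrist_force: [0.7, -0.2, -2.7]
width: 0.0436
```

```bash
python3 - <<'E'
from h import *
st();move([.5815,-.1317,.25],np.radians(85))
E
```

```text
{'clock': 25.8, 'joint_pos': [-0.3064, -0.0612, 2.0288, 0.0001, 1.168, 1.3435], 'dq': [0.0735, -0.0057, -0.4972, 0.0011, 0.5031, 0.0749], 'joint_torque': [-0.6923, -33.1027, -32.2521, 0.0053, 0.2014, -0.207], 'position': [0.3825, -0.1194, 0.2567], 'ee_rot': [3.1403, -0.0059, -0.0791], 'wrist_force': [0.699, -0.2446, -2.6956], 'ft_torque': [0.0051, 0.0082, 0.03], 'width': 0.0436}
shift [0.4983, -0.0086, 0.0196] turn [0.0008, -0.0037, 0.0052] dist 0.199
```

drive_tool(plan=[[[0.12,-0.002,0],[0,-0.003,0.002]],[[0.24,-0.004,0],[0,-0.003,0.005]],[[0.36,-0.006,0],[0,-0.003,0.005]],[[0.46,-0.009,0.01],[0,-0.003,0.005]],[[0.5,-0.009,0.02],[0,-0.003,0.005]]])

```text
clock: 26.3
position: [0.5851, -0.1316, 0.249]
ee_rot: [3.14, -0.002, -0.086]
wrist_force: [-1.0, 0.4, -2.2]
width: 0.0439
```

drive_tool(plan=[[[0,0,0],[0,0,0]],[[0,0,0],[0,0,0]]])

```text
clock: 26.5
position: [0.5839, -0.1315, 0.2481]
ee_rot: [3.141, 0.001, -0.086]
wrist_force: [-0.1, -0.4, -0.8]
width: 0.0438
```

```bash
python3 - <<'E'
from h import *
st();move([.5815,-.1317,.165],np.radians(85));grab('wrist','w25')
E
```

```text
{'clock': 26.5, 'joint_pos': [-0.2234, 0.2827, 1.6554, -0.0011, 1.2042, 1.4343], 'dq': [-0.004, -0.0284, 0.0176, -0.0, 0.0046, -0.0006], 'joint_torque': [0.2927, -55.1534, -36.3909, 0.0489, -0.2766, 0.0152], 'position': [0.5839, -0.1315, 0.2481], 'ee_rot': [3.1407, 0.0008, -0.0864], 'wrist_force': [-0.1369, -0.4211, -0.768], 'ft_torque': [0.1041, 0.0752, -0.016], 'width': 0.0438}
shift [-0.0058, 0.0009, 0.2076] turn [0.0006, 0.0005, 0.0005] dist 0.083
```

View pics/w25.png

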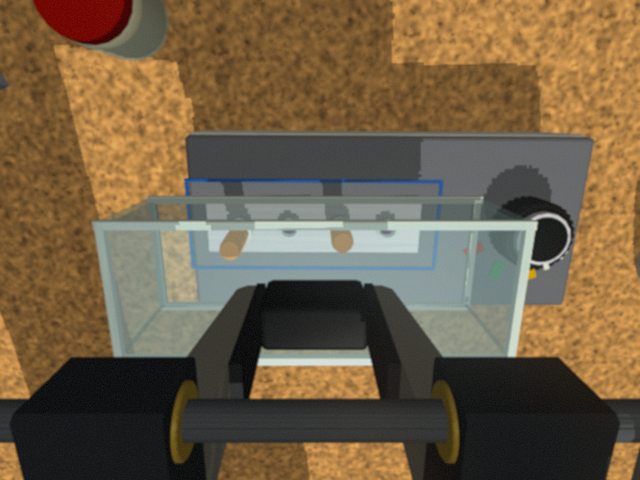

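```bash
python3 - <<'E'
from h import *
P=[px('w25',u,v,.085) for u,v in [(187,181),(443,182),(436,268),(196,267)]];print(np.round(P,4),np.mean(P,0)); d=P[0]-P[1];print(np.degrees(np.arctan2(d[1],d[0])))
# hood base rect front(+x) edge corners, z= .248-.073
print(px('w25',152,199,.175),px('w25',481,200,.175))
st();move([.582,-.1317,.17],np.radians(85))
E
```

```text
[[ 0.6248 -0.0318  0.085 ]
 [ 0.6062 -0.2385  0.085 ]
 [ 0.5322 -0.2327  0.085 ]
 [ 0.5509 -0.0267  0.085 ]] [ 0.57854039 -0.13242327  0.085     ]
84.86166791060288
[ 0.62641599 -0.03788202  0.175     ] [ 0.60892358 -0.23416872  0.175     ]
{'clock': 26.55, 'joint_pos': [-0.2235, 0.2815, 1.656, -0.0011, 1.2042, 1.4343], 'dq': [-0.0007, -0.0181, 0.0043, -0.0, 0.0002, -0.0003], 'joint_torque': [0.2264, -55.2329, -35.9282, 0.0383, -0.1895, 0.004], 'position': [0.5836, -0.1315, 0.2485], 'ee_rot': [3.1406, 0.0003, -0.0866], 'wrist_force': [0.0255, -0.0322, -1.7078], 'ft_torque': [-0.0013, 0.0204, 0.0164], 'width': 0.044}
shift [-0.0039, 0.0006, 0.1963] turn [0.0006, 0.0002, 0.0004] dist 0.079
```

drive_tool(plan=[[[-0.006,0,0.03],[0,0,0]],[[-0.006,0,0.08],[0,0,0]],[[-0.006,0,0.13],[0,0,0]],[[-0.006,0,0.17],[0,0,0]],[[-0.006,0,0.19],[0,0,0]]])

```text
clock: 27.05
position: [0.579, -0.1312, 0.1709]
ee_rot: [3.141, 0.003, -0.087]
wrist_force: [-0.9, 0.0, -2.5]
width: 0.0439
```

```bash
python3 - <<'E'
from h import *
st();grab('wrist','w26');move([.581,-.1315,.16],np.radians(85))
E
```

```text
{'clock': 27.05, 'joint_pos': [-0.2247, 0.351, 1.7418, -0.0012, 1.0514, 1.4337], 'dq': [-0.0007, 0.0772, 0.0428, -0.0007, -0.1377, 0.0003], 'joint_torque': [0.0358, -58.7781, -32.5657, 0.0192, -0.1272, 0.0003], 'position': [0.579, -0.1312, 0.1709], 'ee_rot': [3.1409, 0.0027, -0.087], 'wrist_force': [-0.8622, 0.0427, -2.4982], 'ft_torque': [0.106, -0.0144, -0.0074], 'width': 0.0439}
shift [0.0053, 0.0005, 0.0257] turn [0.0004, 0.0022, 0.0002] dist 0.011
```

View pics/w26.png

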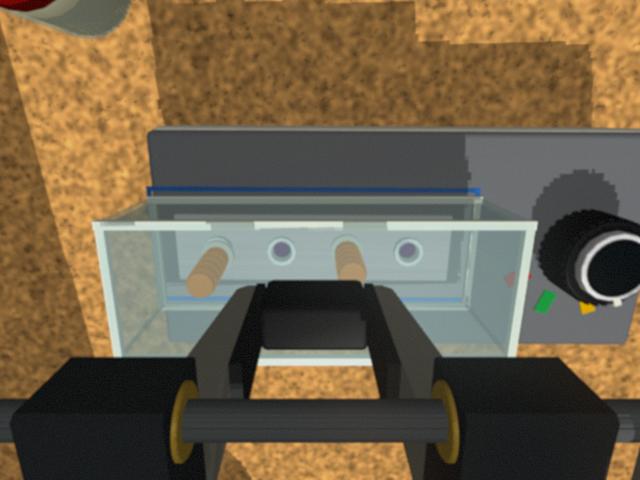

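drive_tool(plan=[[[0.004,0,0.006],[0,0.002,0]],[[0.004,0,0.014],[0,0.002,0]],[[0.004,0,0.022],[0,0.002,0]],[[0.004,0,0.027],[0,0.002,0]],[[0.004,0,0.027],[0,0.002,0]]])

```text
clock: 27.6
position: [0.5805, -0.1313, 0.1595]
ee_rot: [3.141, 0.0, -0.087]
wrist_force: [-0.4, -0.6, -2.6]
width: 0.0441
```

drive_tool(plan=[[[0,0,0.003],[0,0,0]],[[0,0,0.003],[0,0,0]]])

```text
clock: 27.8
position: [0.5805, -0.1313, 0.1582]
ee_rot: [3.141, 0.0, -0.087]
wrist_force: [-0.3, 0.3, -3.0]
width: 0.0442
```

drive_tool(plan=[[[0,0,0.002],[0,0,0]],[[0,0,0.003],[0,0,0]]])

```text
clock: 28.0
position: [0.5806, -0.1313, 0.1581]
ee_rot: [3.141, -0.0, -0.087]
wrist_force: [-4.9, 0.3, 9.9]
width: 0.0441
```

Contact came at the expected height (0.158), so the hood is seated. I'll release it and rise.

drive_tool(plan=[[[0,0,-0.001],[0,0,0]],[[0,0,-0.001],[0,0,0]],[[0,0,-0.001],[0,0,0]],[[0,0,-0.03],[0,0,0]],[[0,0,-0.1],[0,0,0]]], hand=-1)

```text
clock: 28.5
position: [0.5791, -0.1309, 0.1969]
ee_rot: [3.142, 0.004, -0.087]
wrist_force: [-0.3, -0.2, 0.4]
width: 0.0818
```

drive_tool(plan=[[[0,0,-0.1],[0,0,0]],[[-0.05,0.05,-0.2],[0,0,0]],[[-0.1,0.15,-0.2],[0,0,0]],[[-0.12,0.25,-0.2],[0,0,0]],[[-0.12,0.3,-0.2],[0,0,0]]])

```text
clock: 29.0
position: [0.5201, -0.2487, 0.2787]
ee_rot: [3.14, 0.003, -0.088]
wrist_force: [0.4, 1.6, 0.9]
width: 0.0917
```

drive_tool(plan=[[[0,0,0],[0,0,0]],[[0,0,0],[0,0,0]]])

```text
clock: 29.2
position: [0.52, -0.2489, 0.2794]
ee_rot: [3.14, 0.002, -0.089]
wrist_force: [0.4, -0.7, 0.5]
width: 0.092
```

```bash
python3 - <<'E'
from h import *
st();grab('wrist','w27')
E
```

```text
{'clock': 29.2, 'joint_pos': [-0.4477, 0.2227, 1.6641, -0.0022, 1.2563, 1.2131], 'dq': [0.0264, 0.0026, 0.009, 0.0083, -0.0036, 0.0034], 'joint_torque': [-1.3781, -51.7834, -35.4947, -0.1249, -0.0559, -0.1067], 'position': [0.52, -0.2489, 0.2794], 'ee_rot': [3.1402, 0.0023, -0.0893], 'wrist_force': [0.4088, -0.6965, 0.4945], 'ft_torque': [0.0318, -0.0152, 0.0291], 'width': 0.092}
```

View pics/w27.png

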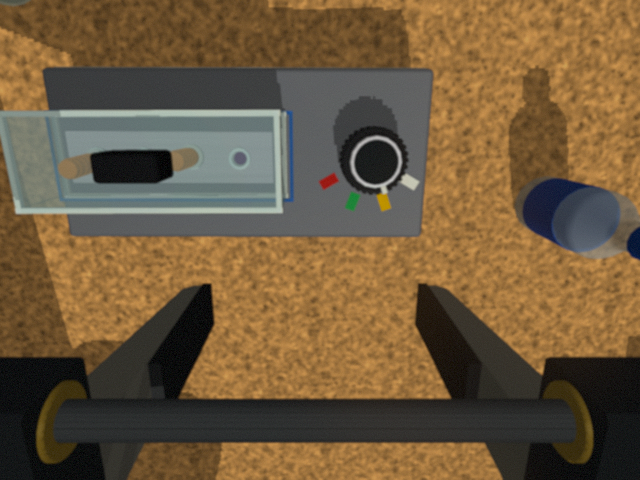

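```bash
python3 - <<'E'
from h import *
crop('w27',310,80,450,230,5,'w27c')
P=[px('w27',u,v,.151) for u,v in [(2,113),(283,111),(282,212),(17,212)]]; print(np.round(P,4),np.mean(P,0))
E
```

```text
[[ 0.623  -0.0412  0.151 ]
 [ 0.6071 -0.2352  0.151 ]
 [ 0.5361 -0.2266  0.151 ]
 [ 0.5535 -0.031   0.151 ]] [ 0.5799137 -0.1335105  0.151    ]
```

View pics/w27c.png

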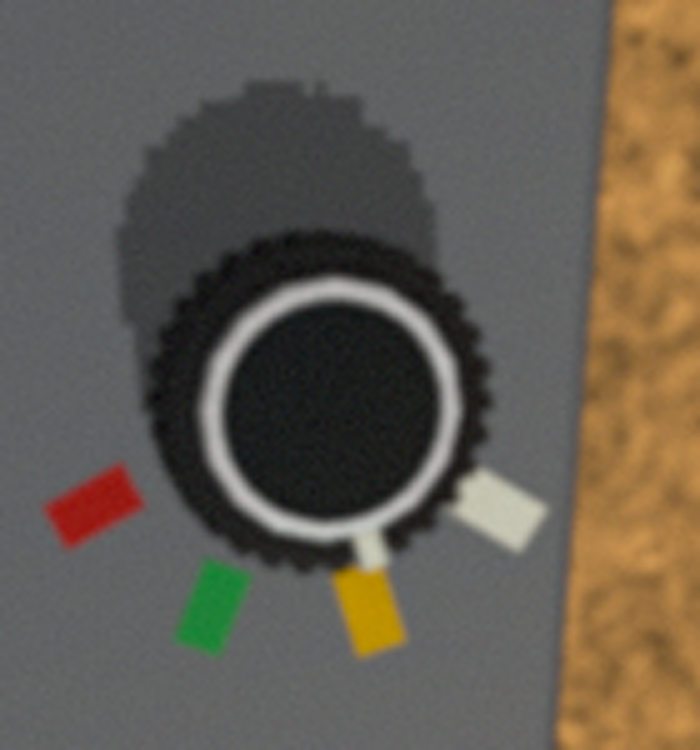

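```bash
python3 - <<'E'
from h import *
q=px('w27',310+331/5-.4,80+410/5-.4,.124);print(q, px('w27',310+330/5-.4,80+402/5-.4,.118))
move([.5650,-.3030,.15],np.radians(85))
move([.5650,-.3030,.095],np.radians(85))
E
```

```text
[ 0.56382033 -0.3014534   0.124     ] [ 0.56442374 -0.3021916   0.118     ]
shift [0.1245, 0.1261, 0.3228] turn [0.0007, 0.0016, -0.0007] dist 0.147
shift [0.1248, 0.1259, 0.4603] turn [0.0007, 0.0016, -0.0007] dist 0.197
```

drive_tool(plan=[[[0.06,0.06,0.03],[0,0.001,0]],[[0.123,0.125,0.1],[0,0.001,0]],[[0.123,0.125,0.2],[0,0.001,0]],[[0.123,0.125,0.3],[0,0.001,0]],[[0.123,0.125,0.33],[0,0.001,0]]], hand=-0.6)

```text
clock: 29.75
position: [0.5626, -0.3, 0.1428]
ee_rot: [-3.14, 0.007, -0.087]
wrist_force: [-1.1, -0.1, -0.4]
width: 0.0735
```

```bash
python3 - <<'E'
from h import *
st();grab('wrist','w28');move([.5645,-.3025,.095],np.radians(85))
E
```

```text
{'clock': 29.75, 'joint_pos': [-0.4916, 0.4477, 1.662, -0.0013, 1.0392, 1.167], 'dq': [-0.0016, 0.0826, 0.0445, -0.0018, -0.1718, -0.0018], 'joint_torque': [-0.412, -64.6554, -32.3078, 0.0094, -0.6429, 0.0027], 'position': [0.5626, -0.3, 0.1428], 'ee_rot': [-3.1398, 0.0071, -0.0871], 'wrist_force': [-1.1184, -0.0666, -0.4409], 'ft_torque': [0.0044, 0.0031, 0.0096], 'width': 0.0735}
shift [0.0058, 0.0056, 0.12] turn [-0.0011, 0.0044, 0.0002] dist 0.048
```

View pics/w28.png

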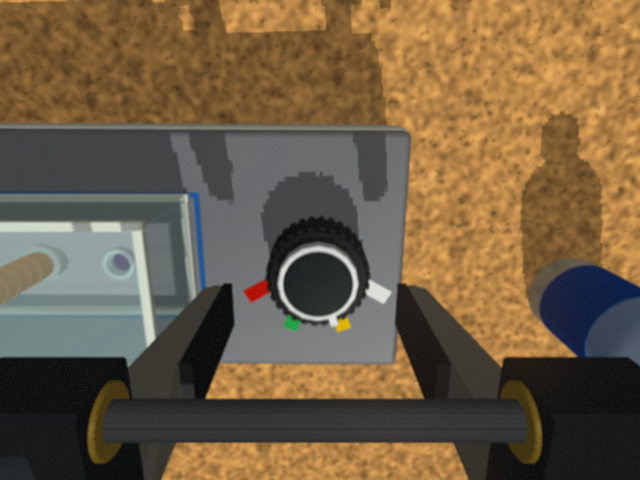

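```bash
python3 - <<'E'
from h import *
print(px('w28',317.5,284,.124)); st();move([.5645,-.3025,.095],np.radians(85))
E
```

```text
[ 0.56426778 -0.30189674  0.124     ]
{'clock': 29.8, 'joint_pos': [-0.4917, 0.4477, 1.6615, -0.0014, 1.0394, 1.1668], 'dq': [-0.0048, -0.0455, -0.046, -0.0004, 0.0594, -0.0034], 'joint_torque': [-0.2154, -68.0198, -34.0431, 0.0278, -0.278, 0.0068], 'position': [0.5627, -0.3002, 0.143], 'ee_rot': [-3.1399, 0.007, -0.087], 'wrist_force': [0.0544, 0.2469, -1.7093], 'ft_torque': [0.0621, 0.0844, 0.0418], 'width': 0.0736}
shift [0.0058, 0.0056, 0.12] turn [-0.0011, 0.0044, 0.0002] dist 0.048
```

drive_tool(plan=[[[0.005,0.005,0.03],[-0.001,0.004,0]],[[0.005,0.005,0.07],[-0.001,0.004,0]],[[0.005,0.005,0.105],[-0.001,0.004,0]],[[0.005,0.005,0.12],[-0.001,0.004,0]],[[0.005,0.005,0.12],[-0.001,0.004,0]]])

```text
clock: 30.3
position: [0.5637, -0.302, 0.0942]
ee_rot: [-3.141, 0.002, -0.087]
wrist_force: [0.9, 0.3, 0.1]
width: 0.0736
```

drive_tool(plan=[[[0,0,0],[0,0,0]],[[0,0,0],[0,0,0]],[[0,0,0],[0,0,0]],[[0,0,0],[0,0,0]]], hand=1, newtons=25)

```text
clock: 30.7
position: [0.5641, -0.3017, 0.0948]
ee_rot: [-3.141, 0.001, -0.087]
wrist_force: [0.2, 2.9, 3.7]
width: 0.0534
```

```bash
python3 - <<'E'
from h import *
st();grab('wrist','w29')
E
```

```text
{'clock': 30.7, 'joint_pos': [-0.4937, 0.5037, 1.6939, 0.0006, 0.9454, 1.164], 'dq': [0.0014, -0.0016, 0.0005, -0.0004, -0.0028, 0.0016], 'joint_torque': [-2.0272, -62.9431, -28.3902, -0.7864, -0.5147, -0.0104], 'position': [0.5641, -0.3017, 0.0948], 'ee_rot': [-3.1406, 0.0011, -0.0873], 'wrist_force': [0.1674, 2.8543, 3.7413], 'ft_torque': [0.571, -0.0757, 0.0045], 'width': 0.0534}
```

View pics/w29.png

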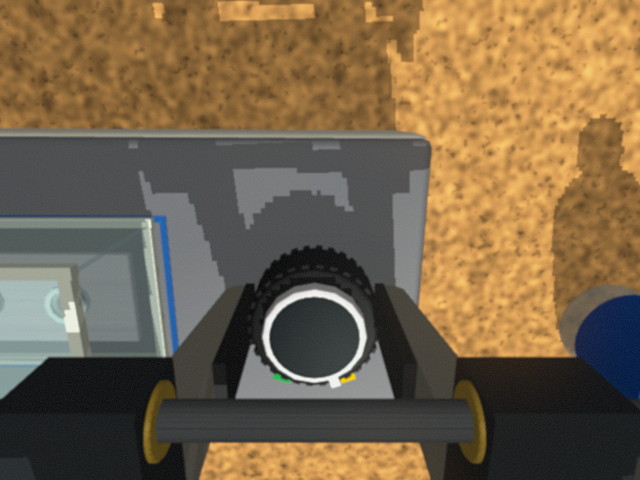

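The ring is gripped and its line is at yellow. I'll turn it 0.7 rad clockwise.

drive_tool(plan=[[[0,0,0],[0,0,0.08]],[[0,0,0],[0,0,0.17]],[[0,0,0],[0,0,0.26]],[[0,0,0],[0,0,0.35]],[[0,0,0],[0,0,0.445]]])

```text
clock: 31.25
position: [0.5639, -0.3021, 0.0949]
ee_rot: [3.141, 0.001, -0.792]
wrist_force: [-0.6, -0.8, 0.1]
width: 0.0536
```

```bash
python3 - <<'E'
from h import *
st();move([.5641,-.3017,.0948],-.0873-.7+np.pi/2)
E
```

```text
{'clock': 31.25, 'joint_pos': [-0.494, 0.5036, 1.694, -0.0002, 0.9453, 1.869], 'dq': [-0.0007, 0.0015, 0.0009, -0.0011, -0.0021, 1.4876], 'joint_torque': [0.4367, -64.9284, -28.9836, 0.2265, -0.2414, -2.5365], 'position': [0.5639, -0.3021, 0.0949], 'ee_rot': [3.141, 0.0012, -0.792], 'wrist_force': [-0.6114, -0.83, 0.0929], 'ft_torque': [-0.0117, 0.2049, 0.0265], 'width': 0.0536}
shift [-0.0003, -0.001, 0.0002] turn [0.0004, 0.0008, -0.003] dist 0.0
```

drive_tool(plan=[[[0,0,0],[0,0,-0.003]],[[0,0,0],[0,0,-0.003]],[[0,0,0],[0,0,-0.003]]])

```text
clock: 31.55
position: [0.5639, -0.3021, 0.0949]
ee_rot: [3.141, 0.001, -0.784]
wrist_force: [0.0, 1.8, 0.5]
width: 0.0534
```

```bash
python3 - <<'E'
from h import *
st();grab('wrist','w30')
E
```

```text
{'clock': 31.55, 'joint_pos': [-0.494, 0.5036, 1.694, -0.0003, 0.9453, 1.8608], 'dq': [-0.0006, -0.0006, 0.0011, 0.0006, 0.0006, 0.0145], 'joint_torque': [-0.5646, -65.1063, -28.973, -0.2449, -0.1695, -0.0136], 'position': [0.5639, -0.3021, 0.0949], 'ee_rot': [3.141, 0.0012, -0.7838], 'wrist_force': [0.0417, 1.8384, 0.5333], 'ft_torque': [0.2663, -0.0443, -0.0245], 'width': 0.0534}
```

View pics/w30.png

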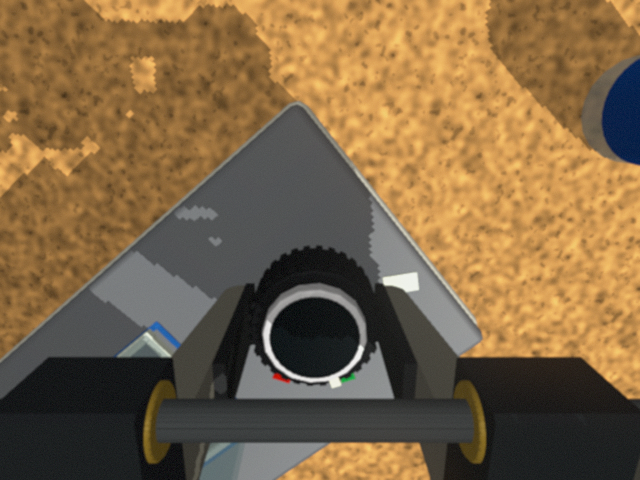

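The line now points at green. I'll release the ring, rise and check.

drive_tool(plan=[[[0,0,0],[0,0,0]],[[0,0,0],[0,0,0]],[[0,0,0],[0,0,0]],[[0,0,-0.05],[0,0,0]],[[0,0,-0.15],[0,0,0]]], hand=-0.6)

```text
clock: 32.1
position: [0.5619, -0.3011, 0.1525]
ee_rot: [3.139, 0.007, -0.784]
wrist_force: [0.6, -0.3, -0.5]
width: 0.0735
```

drive_tool(plan=[[[0,0,-0.1],[0,0,0]],[[0,0,-0.22],[0,0,0]],[[-0.1,0.0,-0.3],[0,0,-0.08]],[[-0.2,0.0,-0.3],[0,0,-0.17]],[[-0.2,0.0,-0.3],[0,0,-0.26]]])

```text
clock: 32.6
position: [0.5034, -0.2426, 0.2744]
ee_rot: [-3.141, 0.007, -0.369]
wrist_force: [0.0, 0.6, -1.3]
width: 0.0736
```

drive_tool(plan=[[[0,0,0],[0,0,0]],[[0,0,0],[0,0,0]],[[0,0,0],[0,0,0]]])

```text
clock: 32.9
position: [0.5038, -0.2429, 0.2743]
ee_rot: [-3.141, 0.007, -0.372]
wrist_force: [-0.3, 0.3, 0.3]
width: 0.0734
```

```bash
python3 - <<'E'
from h import *
st();grab('wrist','w31');grab('side','s31');grab('top','t31')
E
```

```text
{'clock': 32.9, 'joint_pos': [-0.4521, 0.2019, 1.702, 0.0002, 1.2451, 1.4908], 'dq': [-0.0023, 0.0073, -0.0016, 0.0006, 0.0004, -0.0115], 'joint_torque': [0.1457, -50.8114, -34.9237, 0.0304, 0.0019, 0.004], 'position': [0.5038, -0.2429, 0.2743], 'ee_rot': [-3.1408, 0.0073, -0.3721], 'wrist_force': [-0.2584, 0.306, 0.314], 'ft_torque': [0.0183, -0.0001, 0.0041], 'width': 0.0734}
```

View pics/w31.png

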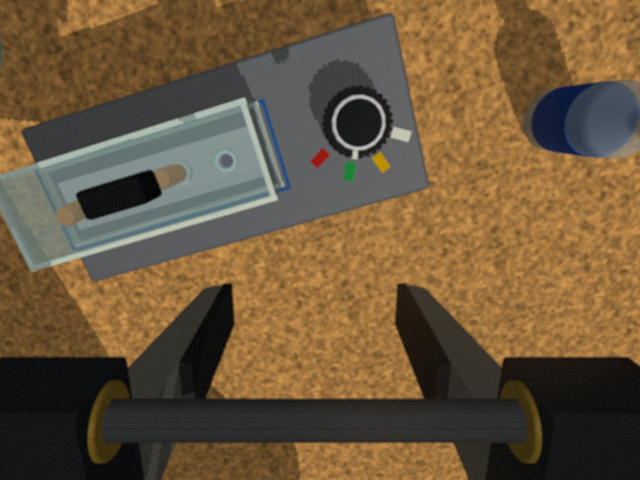

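View pics/s31.png

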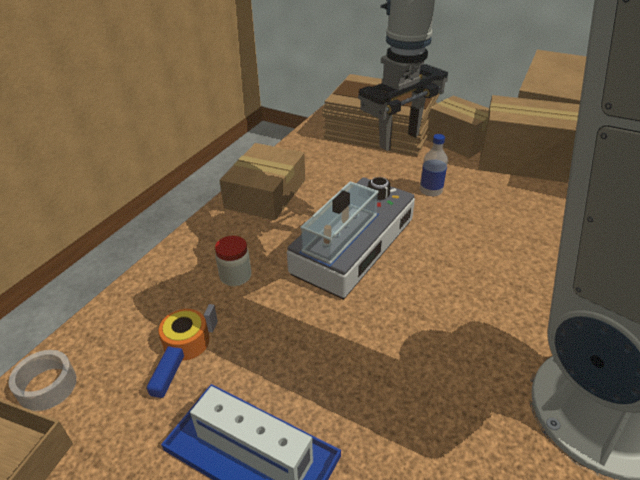

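View pics/t31.png

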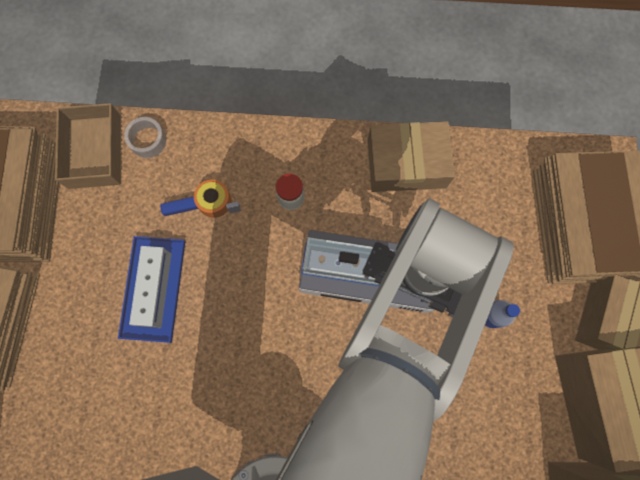

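```bash
python3 - <<'E'
from h import *
crop('w31',290,60,430,200,5,'w31c'); crop('s31',280,160,430,300,5,'s31c')
E
```

```text
(no output)
```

View pics/w31c.png

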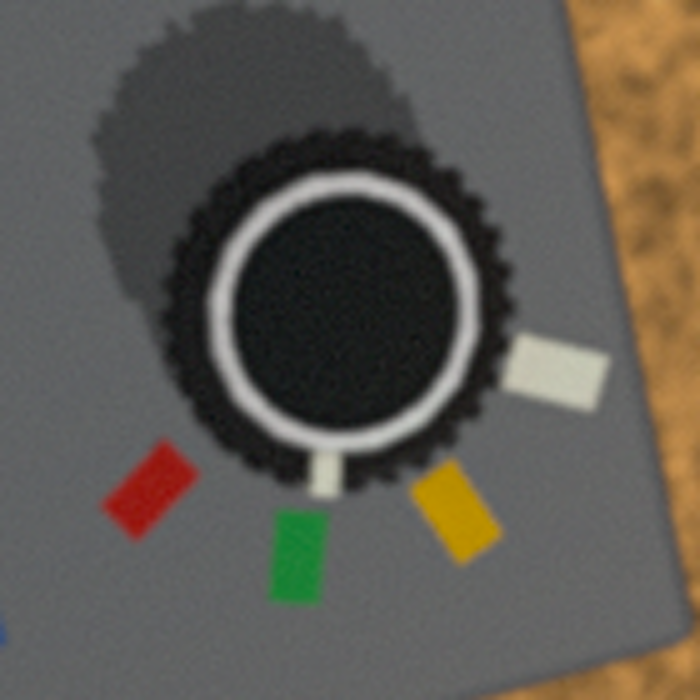

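View pics/s31c.png

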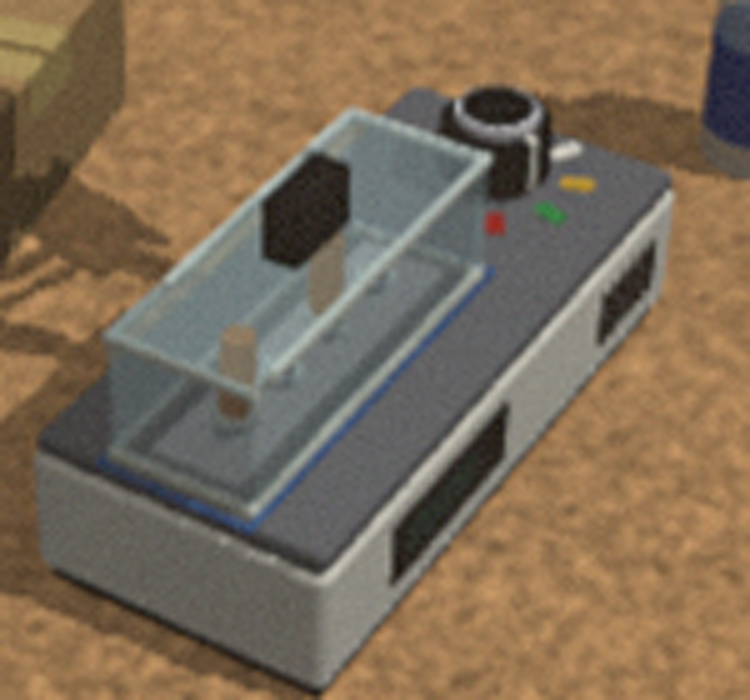

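```bash
python3 - <<'E'
from h import *
f=lambda u,v,z:px('w31',290+u/5-.4,60+v/5-.4,z)[:2]
c=f(345,312,.124); print(c)
ang=lambda p:np.arctan2(*(p-c)[::-1])
L=ang(f(325,476,.118))
for n,u,v in [('W',556,372),('Y',457,512),('G',299,557),('R',151,490)]: print(n,round((L-ang(f(u,v,.085))+np.pi)%(2*np.pi)-np.pi,3))
# bystanders
for n,u,v,z in [('jar',289,187,.09),('bottle',512,309,.165),('tape',211,196,.05)]: print(n,np.round(px('t31',u,v,z),4))
a=load('top0')[0].astype(int);b=load('t31')[0].astype(int)
for n,(u0,v0,u1,v1) in dict(jar=(270,170,310,212),tape=(158,175,245,220)).items(): print(n,np.abs(a-b)[v0:v1,u0:u1].mean())
a=load('side0')[0].astype(int);b=load('s31')[0].astype(int); print('bottle side',np.abs(a-b)[135:195,418:450].mean())
E
```

```text
[ 0.56376721 -0.30192151]
W -1.391
Y -0.698
G -0.005
R 0.691
jar [0.762  0.0206 0.09  ]
bottle [ 0.4882 -0.4959  0.165 ]
tape [0.7386 0.2199 0.05  ]
jar 12.435515873015873
tape 11.897403150276714
bottle side 8.213888888888889
```

The ring line is within 0.005 rad of green. The hood sits inside its outline over both seated swabs, and the bystanders are at the same pixels as at the start. I'm handing in.

```bash
python3 - <<'E'
from h import *
print(ticket.finish_job()); st()
E
```

```text
the job is handed in; nothing more can be done
None
the job is handed in; nothing more can be done
```

The whole job is done and was handed in at about 33 s. I set the hood on the table, pushed both swabs that were present home into vials 4 and 2, stood the empty rack in the wash tray, put the hood back and then turned the ring from yellow to green.

**Last checks:**
- **Swabs:** at the expected home height each one stopped sinking and the force rose past the 4 N seal to about 16 N. Both stand upright under the hood.
- **Hood:** it touched down at the expected height and sits inside the blue outline.
- **Ring:** its line is within 0.005 rad of the green mark.
- **Rack:** it stands flat in the tray.
- **Jar, bottle and tape gun:** they look unmoved in the pictures. My pixel comparison also picks up changed shadows, so I judged this by eye from their matching positions.

No check failed. The highest force I read was 39.5 N at the wrist, when I first set the hood down; the limit there is 120 N. I noticed no knock to the hood or rack.

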